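# Hook the far tray out and pack its contents into the screw-capped canister

### The job

The steel tray has been pushed too far back under the low desk shelf. Take the hook from its cradle, reach it over the tray's near rim, drag the tray out until it stands wholly clear in front of the shelf (the gripper itself must not touch the tray while any of it is under the shelf), and lay the hook back in its cradle as it was. Then unscrew the canister's captive cap, swing it aside, put everything that lies in the tray into the canister, swing the cap back over the mouth and screw it fully shut, leaving the mug and the things on the shelf alone.

Things in the scene. Friction and masses are not known exactly. Their poses are not given: they have to be found in the camera images.
- shelf_front (a point): middle of the front edge of the low wooden desk shelf, at desk height; the point's x axis points back under the shelf (away from the robot), y to the left. The fixed board is 480 mm wide (y), 120 mm deep, underside 112 mm and top 130 mm above the desk, on an 18 mm thick panel near each end (inner faces 216 mm either side of the middle). A candle and a bottle stand on it; it is open to the front and back
- tray: loose rectangular steel tray with low walls, 126 mm (its x) by 286 mm (its y), walls 3 mm thick, rim 26 mm high, floor 3 mm; 0.35 kg. Origin: centre of its underside. At the start it lies under the shelf with its -x wall (the near rim) 10 to 40 mm behind the shelf's front edge; its things lie in a row across its width, 68 mm apart, long sides pointing from near to far rim, with at least 25 mm between neighbours for the prong or a finger (until one is knocked aside)
- hook: loose pull hook held level with its prong down: dark wooden handle 110 mm long, 18 mm wide, 28 mm high, and a steel rod of 9 mm diameter through it. Origin: centre of the handle on the rod's axis, also close to the centre of mass; its x axis points along the rod to the prong, z up. The rod runs from x = -100 to x = +140 mm, where the prong (9 mm diameter) goes down to 45 mm below the axis; 0.14 kg. Best gripped across the handle from above
- hook_tip (a point): lower end of the hook's prong
- cradle_seat (a point): the hook's place in its fixed cradle: where the hook's origin lies when the rod rests in the two notches, 64.5 mm above the desk; x axis along the lying rod towards the prong end, z up. The notches are at x = -80 and +80 mm, 20 mm wide between 7 mm cheeks that rise to 85 mm above the desk; foot plate 200 x 50 x 10 mm
- canister_mouth (a point): centre of the mouth of the fixed round aluminium canister, in the plane of its rim 92 mm above the desk; mouth 120 mm in diameter, inner floor 86 mm below the rim, outer diameter 140 mm. z up, x axis points to the swing arm's pivot post
- swing_pivot (a point): on the vertical axis of the swing arm, 85 mm from the canister's axis, at the height of the arm, 115 mm above the desk (post 16 mm in diameter). The arm turns about this axis and carries the cap's axis 85 mm away
- swing (a joint): swing arm, rad: 0 = cap's axis over the canister's axis (stop), grows clockwise seen from above to 2.0 (cap wholly aside); stays where it is left. Friction about 0.08 N m. It can leave 0 only once the cap has been unscrewed about 1 rad or more, and the cap can be screwed down only when it is back at 0
- cap (a joint): screw cap on the swing arm, rad: 0 = screwed fully shut, grows anticlockwise seen from above to 1.4 (stop, fully unscrewed); the cap rises 6.5 mm per rad. Its value is the turn relative to the arm, so a hand that keeps hold of it while the arm swings must turn along with the arm. Friction about 0.06 N m; stays where it is left
- cap_grip (a point): centre of the straight grip bar on top of the black ribbed cap (cap 134 mm in diameter). Bar 74 mm long along the point's x axis, 17 mm wide, 25 mm high; with the cap shut the centre is 143.5 mm above the desk
- hub_a_mid (a point): centre of a grey USB hub lying flat, 35 mm (x) by 95 mm (y) by 16 mm high (z axis up), 50 g; one of up to four things in the tray. None when absent or held
- hub_b_mid (a point): centre of a second USB hub just like the first; in the tray when present
- earbuds_mid (a point): centre of a white earphone case standing upright, 25 mm (x) by 58 mm (y) by 46 mm high, rounded, 50 g; in the tray when present
- rubber_mid (a point): centre of an eraser in its card sleeve lying flat, 20 mm (x) by 52 mm (y) by 11 mm high, 50 g; in the tray when present
- hub_a: the first USB hub, origin at its underside
- hub_b: the second USB hub, origin at its underside
- earbuds: the earphone case, origin at its underside
- rubber: the eraser, origin at its underside
- candle: candle in a glass, 76 mm in diameter, 90 mm high, on the shelf; origin at its underside; leave alone
- perfume: glass bottle, 36 x 61 x 102 mm, on the shelf; origin at its underside; leave alone
- mug: striped mug, 86 mm wide, 120 mm with its handle, 90 mm high, on the desk at the left; origin at its underside; leave alone

How it is judged (in metres and radians):
On the way:
1. the tray has been dragged out in front of the shelf by the hook (x of tray in the frame of shelf_front below -0.052 m and contact force between hook and tray above 0.15 N), for 0.05 s.
At the end, for the whole second after the job is handed in: All that was in the tray rests inside the canister below its rim; swing arm back (under 0.06 rad), cap shut (under 0.15 rad); hook in both cradle notches, prong down, within 20 mm of its place; tray in front of the shelf (centre at least 52 mm before its front edge) (horizontal distance between each of hub_a_mid, hub_b_mid, earbuds_mid, rubber_mid and canister_mouth below 0.06 m and z of each of hub_a_mid, hub_b_mid, earbuds_mid, rubber_mid in the frame of canister_mouth below -0.005 m and linear speed of each of hub_a, hub_b, earbuds, rubber, hook below 0.03 m/s and value of joint cap below 0.15 rad and value of joint swing below 0.06 rad and x of tray in the frame of shelf_front below -0.052 m and z of hook in the frame of cradle_seat between -0.006 and 0.006 m and horizontal distance between hook and cradle_seat below 0.02 m and angle between hook's own z axis and vertical below 0.3 rad and angle between the x axis of hook and the x axis of cradle_seat, either way round below 0.1 rad); the robot touches nothing.
It fails at once if the gripper touched the tray while it was still under the shelf (x of tray in the frame of shelf_front above -0.045 m and contact force between the fingers and tray above 1 N).
It fails at once if a bystander was moved (distance of any of candle, perfume, mug from where it was at the start of the episode above 0.03 m).
Of hub_a, hub_b, earbuds, rubber only 2 to 4 are there at a start; the rules pass over those that are not, and their reading is None.
At some moment in a run one of earbuds may be knocked a few centimetres aside while the robot is not near it.
It also fails if it takes over 210 s, if anything falls off the work surface, if the arm or the gripper's body presses on something with over 40 N, if the wrist force passes 120 N, or if a joint passes its speed limit or range.

### The arm

A 6-joint arm with a two-finger parallel gripper is mounted at the origin on a cart in front of the work surface, level with it; the furniture and walls round the work are solid. World frame = base frame: x ahead of the robot, y to its left, z up, the work surface at z = 0. Lengths are in m, angles in degrees, forces in N, time in s.
With the tool pointing down it reaches from about 0.4 to 0.825 m from the base axis. Payload 7 kg.
Tool frame: the origin (TCP) lies midway between the tips of the shut fingers; the grasp point (between the pads) lies ctrl.tcp_to_grasp behind it (ctrl.tcp_to_grasp is the distance from the TCP to the grasp point, in m); z points along the fingers, y is the line along which they close (so a half turn about z gives the same grasp; the last joint's range is limited). The gripper opens to 88 mm and grips with 3 to 60 N. Pads are 19 mm wide; open, the fingers measure 130 mm over their backs; the gripper's body (78 mm by 193 mm) begins 47 mm behind the grasp point.
Start: joints at [-51.732, 20.546, 0.682, 0, -70.136, -16.507], TCP at [0.25, -0.627, 0.227] pointing down, gripper open.
Joint ranges: [-176.03, 176.03], [-82.01, 121.73], [-58.28, 71.71], [-173.87, 95.51], [-174.79, -0.11], [-173.66, 173.66]. Speed limits (degrees/s): [136.94, 136.94, 172.46, 180, 180, 180].

### API

Orientations are given as [roll, pitch, yaw] about the fixed x, y, z axes, in that order (R = Rz(yaw) Ry(pitch) Rx(roll)).
In Python, from plant import ctrl, imaging, close_job gives the robot as it stands.
- The arm moves only by the shell command python3 -m crank 'ROWS'. ROWS is JSON, a list of rows, each a list of 3 entries, a list of its own where there are three numbers: the shift along the world's x, y, z in m, then the turn, a rotation vector about the world's x, y, z in degrees, then the opening, from -1 (shut) to 1 (fully open), so that 0 is half open. A call has 1 to 12 rows; each row shifts and turns the commanded pose from where the row before left it; what a row does not reach is not made up. A row lasts 1/10 s, in which the tool goes at most 50 mm and 8.59 degrees, less where a joint would pass 70% of its speed; a pose out of reach is approached as far as the arm can. A call is refused whole if a number of a shift passes 0.05 or a number of a turn 8.59, either way. A call with a gripper value outside its range is refused whole. The fingers move at their own pace and stop on an object; the grip force is fixed at half the most. Time passes only in rows, so rows that do not move let the fingers close. It gives the time, the measured TCP pose, the force, the opening and the grip force at its end, in the units of the state.
- ctrl.get_obs(): the state, without advancing time (a new reading comes with each control period).
- imaging.snapshot(name): name is "side" or "top" or "wrist"; returns (picture, depth): 480x640x3 uint8, blue, green, red; 480x640 float32, m along the optical axis (not along the pixel's ray), 0 where there is no reading.
- imaging.camera_model(name): a dict with "mtx" (3x3 intrinsics, pixels), "D" ([k1, k2, p1, p2, k3] as OpenCV has them; the pictures are not rectified), "R" (3x3) and "t" (3): a world point X has camera coordinates R X + t. Camera axes: x right, y down, z forward; pixel columns grow to the right and rows downward; lengths in m; the calibration is good to about 2 mm. A picture is of the moment at which its call begins: read the wrist's pose just before it. camera_model takes no time and is no camera call; for the wrist camera it gives the pose at the moment of the call.
- close_job(): hands the job in; it is judged then, once.
The state is a dict: "clock": time; "joint_pos": joint angles; "qvel": joint speeds; "tau": joint torques, N m; "tool_pos": TCP position; "orientation": TCP orientation; "force": force on the tool from outside, world axes, zero at the start; "moment": the same for the moment, N m; "opening": finger opening in m; "gripper_force": force on a finger pad.
Only numpy, scipy, OpenCV 4.12 (cv2) and the standard library are available. Lean on these libraries where they do the work, as an engineer would, in place of code of your own. Each camera call takes 0.05 s, during which the arm holds its last target. There are 200 camera calls.

## Working session

There is one attempt and no reset: what is moved stays moved. The work goes in short steps, Python scripts to look and compute and a shell command to move; the robot and the scene stay as the last step left them, time stands still between calls to the robot, and variables do not carry over. Pictures are saved under pics/ and viewed, at most 14 in all, crops included, and the job is handed in when it is done.

```bash
ls; mkdir -p pics; cat > h.py <<'E'
import numpy as np, cv2
from plant import ctrl, imaging
def cloud(name):
    m=imaging.camera_model(name); img,d=imaging.snapshot(name)
    K=np.array(m["mtx"]);D=np.array(m["D"],float);R=np.array(m["R"]);t=np.array(m["t"])
    v,u=np.mgrid[0:480,0:640]
    p=cv2.undistortPoints(np.stack([u,v],-1).reshape(-1,1,2).astype(float),K,D).reshape(480,640,2)
    P=np.dstack([p*d[...,None],d])
    W=(P-t.ravel())@R
    W[d==0]=np.nan
    return img,d,W
E
python3 - <<'E'
from h import *
for n in("top","side"):
    i,d,W=cloud(n); cv2.imwrite(f"pics/{n}0.png",i); np.save(f"{n}0.npy",W)
    m=imaging.camera_model(n); print(n,-np.array(m["R"]).T@np.array(m["t"]).ravel(),np.array(m["R"])[2])
print(ctrl.get_obs(),ctrl.tcp_to_grasp)
E
```

```text
pics
top [ 0.31856471 -0.03448516  1.35237439] [ 0.20961117 -0.00214093 -0.97778248]
side [-0.18748077  0.53734343  0.56071134] [ 0.72315119 -0.5425977  -0.42736413]
{'clock': 0.1, 'joint_pos': array([-5.17315186e+01,  2.05878506e+01,  6.38114361e-01, -1.54166265e-02,
       -7.01374511e+01, -1.65076751e+01]), 'qvel': array([ 0.07534314, -0.05831543,  0.21061136,  0.14031456,  0.0350487 ,
        0.01366631]), 'tau': array([-7.64376691e-04, -5.84163415e+01,  2.93753064e+01,  7.01565340e+00,
        1.01463767e-02, -8.30884323e-05]), 'tool_pos': array([ 0.25004384, -0.62649516,  0.22571092]), 'orientation': array([ 1.79912288e+02, -1.08797251e-02, -1.58244434e+02]), 'force': array([-0.61443787, -0.144189  ,  0.81095786]), 'moment': array([ 0.01363668, -0.02499592,  0.00532383]), 'gripper_force': 0.0, 'opening': 0.08763649525303423} 0.0188
```

View pics/top0.png

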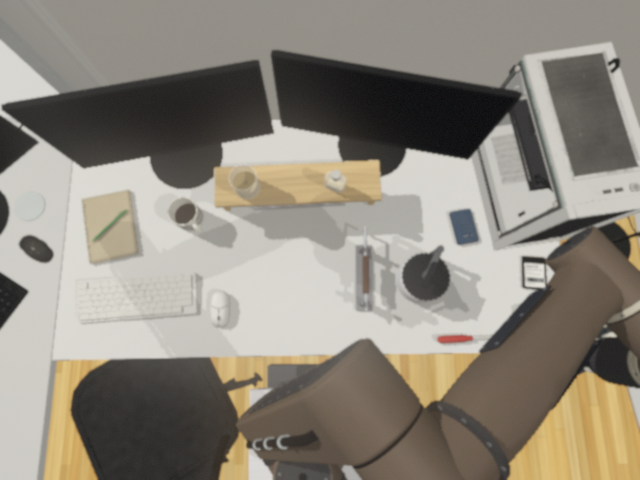

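View pics/side0.png

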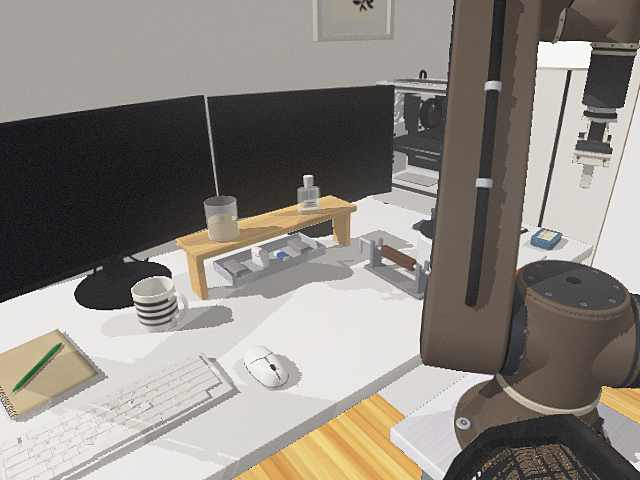

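The top view shows the shelf at columns 215–380 and rows 165–205. The hook in its cradle is near (365,275) with its prong up towards the shelf, and the canister is at (425,277) with its bar at (432,262). The side view shows the tray under the shelf around (270,258), holding about four items.

```bash
cat > m1.py <<'E'
from h import *
W=np.load("top0.npy"); im=cv2.imread("pics/top0.png").astype(int)
x,y,z=W[...,0],W[...,1],W[...,2]
def rect(mask,n):
    p=W[mask]; r=cv2.minAreaRect(p[:,:2].astype(np.float32)); print(n,len(p),"c",np.round(r[0],4),"size",np.round(r[1],4),"ang",round(r[2],2),"z",np.round(np.median(p[:,2]),4)); 
    return p
V,U=np.mgrid[0:480,0:640]
box=lambda a,b,c,d:(U>=a)&(U<=b)&(V>=c)&(V<=d)
b=box(205,390,150,215)&(abs(z-.13)<.012); 
rect(cv2.morphologyEx(b.astype(np.uint8),cv2.MORPH_OPEN,np.ones((3,3)))>0,"board")
h=box(350,380,225,315)&(z>.045)&(z<.11)
p=rect(h&(im[...,2]-im[...,0]>15),"handle")
p=rect(h,"hook+cheeks")
c=box(395,455,235,305)
rect(c&(abs(z-.13)<.012),"cap")
rect(c&(z>.145),"bar"); 
p=W[c&(z>.147)]; print(np.round(p,3)[:60].tolist())
p=W[c&(z>.1)];print("zpercent",np.percentile(p[:,2],[5,25,50,75,95,99]))
E
python3 m1.py
python3 - <<'E'
import cv2
i=cv2.imread("pics/top0.png")[150:320,330:480]; a=cv2.resize(i,None,fx=3.4,fy=3.4,interpolation=2)
j=cv2.imread("pics/side0.png")[215:300,200:345]; 
a=cv2.resize(i,(510,578));b=cv2.resize(j,None,fx=3,fy=3)
cv2.imwrite("pics/c0.png",a);cv2.imwrite("pics/c1.png",b)
E
```

```text
board 5490 c [0.7339 0.0128] size [0.123 0.48 ] ang 1.42 z 0.1302
handle 223 c [ 0.4721 -0.1807] size [0.017  0.1043] ang 87.76 z 0.0783
hook+cheeks 509 c [ 0.4929 -0.1818] size [0.0341 0.2461] ang 88.42 z 0.0743
cap 150 c [ 0.4883 -0.3595] size [0.0201 0.1325] ang 58.02 z 0.1232
bar 190 c [ 0.4601 -0.3486] size [0.0186 0.074 ] ang 61.43 z 0.1554
[[0.495, -0.36, 0.153], [0.494, -0.361, 0.16], [0.492, -0.357, 0.154], [0.492, -0.36, 0.155], [0.492, -0.361, 0.16], [0.492, -0.365, 0.155], [0.492, -0.367, 0.158], [0.49, -0.355, 0.15], [0.49, -0.357, 0.155], [0.489, -0.359, 0.157], [0.489, -0.361, 0.159], [0.489, -0.365, 0.156], [0.489, -0.368, 0.155], [0.489, -0.369, 0.159], [0.487, -0.355, 0.152], [0.487, -0.357, 0.154], [0.487, -0.359, 0.157], [0.487, -0.362, 0.156], [0.486, -0.364, 0.158], [0.486, -0.366, 0.158], [0.487, -0.37, 0.156], [0.485, -0.352, 0.152], [0.484, -0.354, 0.153], [0.484, -0.357, 0.153], [0.484, -0.36, 0.152], [0.484, -0.362, 0.155], [0.484, -0.364, 0.158], [0.484, -0.368, 0.151], [0.484, -0.37, 0.154], [0.482, -0.351, 0.153], [0.481, -0.353, 0.155], [0.481, -0.356, 0.154], [0.48, -0.357, 0.161], [0.481, -0.361, 0.157], [0.481, -0.364, 0.156], [0.481, -0.367, 0.155], [0.48, -0.35, 0.148], [0.478, -0.35, 0.158], [0.479, -0.354, 0.153], [0.479, -0.356, 0.156], [0.478, -0.357, 0.16], [0.478, -0.361, 0.157], [0.478, -0.363, 0.16], [0.478, -0.366, 0.159], [0.476, -0.348, 0.152], [0.476, -0.351, 0.154], [0.476, -0.354, 0.152], [0.475, -0.355, 0.159], [0.476, -0.358, 0.156], [0.476, -0.361, 0.157], [0.476, -0.363, 0.157], [0.473, -0.347, 0.158], [0.473, -0.35, 0.156], [0.473, -0.353, 0.155], [0.473, -0.355, 0.155], [0.473, -0.358, 0.156], [0.473, -0.36, 0.159], [0.473, -0.364, 0.154], [0.471, -0.345, 0.154], [0.471, -0.347, 0.156]]
zpercent [0.10040742 0.10183551 0.10365238 0.1070466  0.15590615 0.15903679]
```

View pics/c0.png

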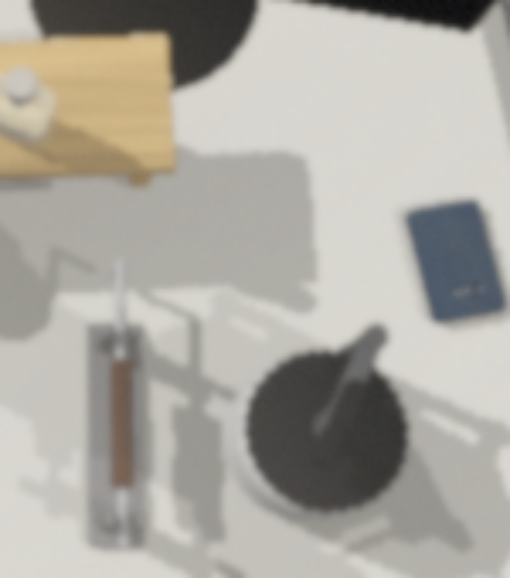

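View pics/c1.png

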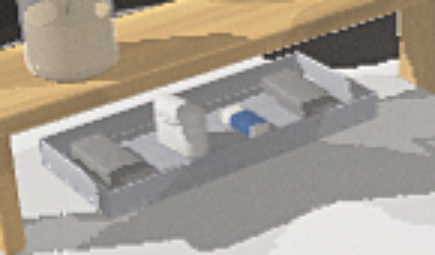

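The crop shows the black cap disc centred near (327,430), with a grey bar-like piece running from (320,430) to (380,330). The tray holds a hub, the earbuds, the eraser and a second hub. I'll check the cap heights next.

```bash
python3 - <<'E'
from h import *
W=np.load("top0.npy"); im=cv2.imread("pics/top0.png").astype(int)
z=W[...,2]
np.set_printoptions(linewidth=250)
print((z[242:310:3,394:458:3]*1000).round())
g=im.sum(2)[242:310,394:458]<200
p=W[242:310,394:458][g]; print(len(p),cv2.minEnclosingCircle(p[:,:2].astype(np.float32)))
for zz in(.1,.115): print(np.median(p[:,2]))
print(W[276,425],W[262,432])
E
```

```text
[[ -3.  -1.   3.  -3.  -0.  -4.   3.  -2.  -4.   8.   2.  -0.  -5.  -2.   2.  -1.   1.   0.  -2.   0.   2.   4.]
 [  2.   0.   0.   3.  -1.   1.   0.   1.  -0.   4.   2.  -2.  -0.   0.   5. 126. 123.   2.   5.   1.   0.   2.]
 [  0.   6.   2.   1.   0.  -2.   0.  -0.  -1.  -1.  -3.   0.   2.   1. 102. 123. 123.   6.   4.   1.   2.   0.]
 [  1.   2.   2.  -3.   4.   0.  -1.  -6.  -2.   3.  -4.  -1.   1.  69. 127. 126. 127.  -1.   4.  -0.   4.   2.]
 [  6.   1.   5.  -0.   4.  -3.   2. 102. 102. 106. 105. 100. 103. 100. 124. 115.   6.   0.  -0.   1.  -0.  -1.]
 [  4.  -1.   1.  -2.  -1.  83. 103. 101. 104. 105. 100. 104. 102. 121. 127. 123.  -1.   2.   5.   0.   1.  -1.]
 [  4.   2.   3.   1.  81. 100.  98. 103. 104. 102. 102.  97. 101. 121. 121.  98. 102.   4.   0.   2.   1.  -7.]
 [  2.   6.  -3.  76. 102. 104. 101. 106.  98. 104.  99. 100. 122. 155. 156. 104.  98. 105.   8.   0.   1.   1.]
 [  2.   1.  54. 103.  99. 105. 101. 100. 104. 101. 102. 109. 140. 154. 156.  99.  99. 104.  -2.   3.   1.   1.]
 [  1.  14.  75. 101. 101. 101.  98.  99. 105. 103. 100. 117. 158. 155. 154. 102.  
[... 953 characters left out ...]
0.  56.  76.  83. 101. 104.  99. 104.  96. 101. 102. 102. 102.   1.   1.  -0.  -5.  -3.   2.]
 [ -0.  -1.  -5.   1.  12.  44.  60.  81.  82. 100. 103. 101. 103. 101. 101.   5.  -2.   2.   0.  -1.   6.   2.]
 [ -2.  -1.  -4.   4.   6.   0.   0.  29.  40.  59.  68.  64.  -0.  -1.   1.   1.   2.   1.  -2.  -1.   1.   1.]
 [ -1.  -2.   3.   0.   7.  -3.  -3.   3.  -2.  -5.  -3.  -2.  -4.  -2.   4.  -4.  -1.   0.   3.   3.  -4.   3.]
 [  1.  -2.  -3.  -0.   9.  -3.   0.  -0.  -5.  -2.   0.  -5.   3.  -4.   3.  -2.   3.  -1.  -2.  -3.   4.  -2.]]
957 ((0.46091699600219727, -0.3528832793235779), 0.06136767938733101)
nan
nan
[ 0.45665714 -0.33728341  0.13639155] [ 0.49376927 -0.35678996  0.14526819]
```

```bash
python3 - <<'E'
from h import *
np.set_printoptions(linewidth=200,suppress=True,precision=4)
W=np.load("top0.npy"); s=W[242:310,394:458]; z=s[...,2]
p=s[(z>.095)&(z<.109)]; print("disc",cv2.minEnclosingCircle(p[:,:2].astype(np.float32)))
V,U=np.mgrid[242:310,394:458]
p=s[(z>.11)&(z<.132)&(V<262)]; r=cv2.minAreaRect(p[:,:2].astype(np.float32)); print("arm",r,p[:,0].max(),p[p[:,0]>.52].mean(0))
w=W[225:315,345:385].reshape(-1,3); zz=w[:,2]
for nm,a,b,xa,xb in(("rod/handle top",.072,.084,.38,.54),("cheek",.08,.095,.36,.58),("rod front",.05,.075,.57,.64)):
    q=w[(zz>a)&(zz<b)&(w[:,0]>xa)&(w[:,0]<xb)]; f=np.polyfit(q[:,0],q[:,1],1); print(nm,len(q),q.mean(0),q[:,0].min(),q[:,0].max(),np.degrees(np.arctan(f[0])),"y at .47",np.polyval(f,.47))
S=np.load("side0.npy"); im=cv2.imread("pics/side0.png").astype(int)
V,U=np.mgrid[0:480,0:640]
m=(U>205)&(U<335)&(V>225)&(V<295)&(S[...,2]>.018)&(S[...,2]<.035)&(S[...,0]>.66)
q=S[m]; print(len(q))
for y in np.arange(-.2,.2,.02):
    k=q[abs(q[:,1]-y)<.01]
    if len(k): print(round(y,2),len(k),np.sort(k[:,0])[[0,len(k)//4,len(k)//2,-1]],k[:,2].max())
E
```

```text
disc ((0.46926555037498474, -0.3493872582912445), 0.07834433764219284)
arm ((0.5116773247718811, -0.35728543996810913), (0.03840254247188568, 0.09808330237865448), 25.146984100341797) 0.5449358097343795 [ 0.5326 -0.3864  0.1233]
rod/handle top 232 [ 0.466  -0.1811  0.0782] 0.3836013531058157 0.5273097236222895 -1.518512214790971 y at .47 -0.18122597445922262
cheek 105 [ 0.4732 -0.1818  0.0832] 0.3881977137337033 0.5560317347526473 -1.9105931341859466 y at .47 -0.18172875838459737
rod front 49 [ 0.5932 -0.1846  0.0683] 0.5702202010699835 0.6158776220661656 2.1366917015381377 y at .47 -0.1891462120844951
798
-0.2 10 [0.7453 0.7469 0.7485 0.753 ] 0.033819515924777596
-0.12 87 [0.6943 0.7185 0.7512 0.8227] 0.026015826516819378
-0.1 41 [0.6949 0.697  0.7552 0.8231] 0.026230917158354194
-0.08 63 [0.6943 0.6972 0.7544 0.8228] 0.024782451036851554
-0.06 28 [0.6919 0.694  0.7953 0.8198] 0.025413763282405497
-0.04 29 [0.6912 0.6942 0.6955 0.8204] 0.026080862516188495
-0.02 29 [0.6879 0.6926 0.6934 0.8182] 0.02644578510094186
-0.0 27 [0.6904 0.6919 0.8101 0.8177] 0.025796956122563046
0.02 26 [0.6871 0.6903 0.6918 0.8166] 0.025944242671151255
0.04 55 [0.6856 0.6919 0.7256 0.8127] 0.03477465448530252
0.06 100 [0.6846 0.73   0.7438 0.8129] 0.03488734107065837
0.08 41 [0.6831 0.6867 0.8052 1.0184] 0.031065695364577598
0.1 48 [0.6829 0.6875 0.7292 0.8122] 0.026021567455447432
0.12 80 [0.6827 0.7036 0.7535 0.8129] 0.025926218515873206
0.14 49 [0.682  0.6855 0.7443 0.813 ] 0.025296990065750553
0.16 76 [0.6828 0.7136 0.7417 0.8088] 0.026462166299950136
```

```bash
python3 -m crank '[[[0.0225,0.0405,0],[0,0,-2.14],1],[[0.0225,0.0405,0],[0,0,-2.14],1],[[0.0225,0.0405,0],[0,0,-2.14],1],[[0.0225,0.0405,0],[0,0,-2.14],1],[[0.0225,0.0405,0],[0,0,-2.14],1],[[0.0225,0.0405,0],[0,0,-2.14],1],[[0.0225,0.0405,0],[0,0,-2.14],1],[[0.0225,0.0405,0],[0,0,-2.14],1],[[0.0225,0.0405,0],[0,0,-2.14],1],[[0.0225,0.0405,0],[0,0,-2.14],1],[[0.022,0.039,0],[0,0,-2.1],1],[[0,0,0],[0,0,0],1]]'
```

```text
clock: 1.3
tool_pos: [0.4992, -0.1791, 0.2263]
orientation: [180.0, 0.0, 178.4]
force: [0.1, -1.1, -0.3]
opening: 0.0874
gripper_force: 0.0
```

```bash
python3 - <<'E'
from h import *
np.set_printoptions(linewidth=200,suppress=True,precision=4)
i,d,W=cloud("wrist"); print(ctrl.get_obs()["tool_pos"]); cv2.imwrite("pics/w0.png",i); np.save("w0.npy",W)
w=W.reshape(-1,3); im=i.reshape(-1,3).astype(int)
k=(abs(w[:,2]-.0785)<.006)&(abs(w[:,1]+.18)<.03)&(im[:,2]-im[:,0]>10)
q=w[k]; print(k.sum()); print(cv2.minAreaRect(q[:,:2].astype(np.float32)),q.mean(0))
k=(abs(w[:,2]-.085)<.004)&(abs(w[:,1]+.18)<.04)&(im.max(1)-im.min(1)<12); q=w[k]; print(k.sum(),cv2.minAreaRect(q[:,:2].astype(np.float32)) if k.any() else 0)
E
```

```text
[ 0.4981 -0.1806  0.2262]
2935
((0.469620943069458, -0.18244865536689758), (0.017645401880145073, 0.10797757655382156), 88.72955322265625) [ 0.467  -0.1821  0.0777]
552 ((0.46850061416625977, -0.18230082094669342), (0.03386959061026573, 0.17041254043579102), 88.34392547607422)
```

View pics/w0.png

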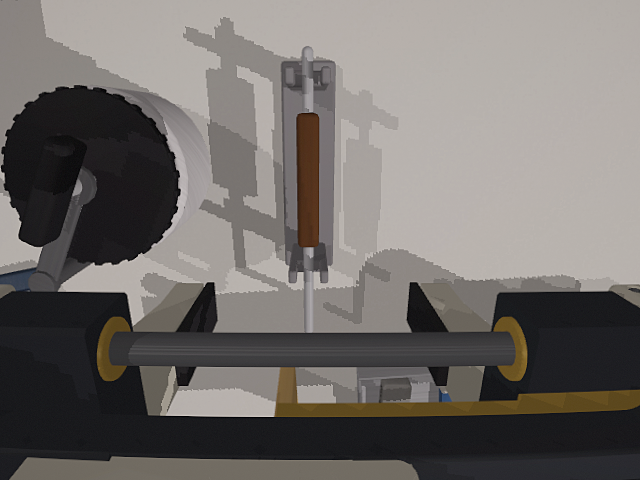

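The wrist view shows the hook handle at (308,180), centred on the gripper line. The canister cap is at (90,170), with its bar at (50,190) and the arm running to a post near (45,280). I'll descend and grip the hook.

```bash
python3 -m crank '[[[-0.002,-0.0025,-0.04],[0,0,0],1],[[0,0,-0.04],[0,0,0],1],[[0,0,-0.04],[0,0,0],1],[[0,0,-0.03],[0,0,0],1],[[0,0,-0.018],[0,0,0],1],[[0,0,-0.01],[0,0,0],1],[[0,0,0],[0,0,0],1],[[0,0,0],[0,0,0],-1],[[0,0,0],[0,0,0],-1],[[0,0,0],[0,0,0],-1],[[0,0,0],[0,0,0],-1],[[0,0,0],[0,0,0],-1]]'
python3 - <<'E'
from h import *
np.set_printoptions(linewidth=200,suppress=True,precision=4)
W=np.load("w0.npy"); V,U=np.mgrid[0:480,0:640]; z=W[...,2]
L=(U<185)&(V>80)&(V<270)
for n,a,b in(("disc",.095,.11),("bar",.148,.165)):
    q=W[L&(z>a)&(z<b)]; print(n,len(q),cv2.minEnclosingCircle(q[:,:2].astype(np.float32)),cv2.minAreaRect(q[:,:2].astype(np.float32)),q[:,2].mean())
q=W[(U<110)&(V>195)&(V<292)&(z>.112)&(z<.135)]; print(len(q),cv2.minAreaRect(q[:,:2].astype(np.float32)),q[q[:,0].argmax()])
E
```

```text
clock: 2.55
tool_pos: [0.4955, -0.1854, 0.049]
orientation: [180.0, 0.0, 178.3]
force: [-0.4, 0.2, 0.3]
opening: 0.0532
gripper_force: 0.0
disc 18739 ((0.4645116925239563, -0.3482329845428467), 0.07443787157535553) ((0.4587399363517761, -0.3473406732082367), (0.1365494579076767, 0.13702788949012756), 32.67533874511719) 0.10159527410136845
bar 3356 ((0.45843878388404846, -0.34643808007240295), 0.03707157447934151) ((0.4583432972431183, -0.34657299518585205), (0.017631584778428078, 0.07350271940231323), 61.691497802734375) 0.15448692185356847
2109 ((0.5014827251434326, -0.3681532144546509), (0.022007038816809654, 0.09215088188648224), 59.461769104003906) [ 0.5423 -0.3815  0.116 ]
```

```bash
python3 -m crank '[[[0,0.0025,0],[0,0,0],-1],[[0,0,0],[0,0,0],-1],[[0,0,0],[0,0,0],-1],[[0,0,0],[0,0,0],-1],[[0,0,0],[0,0,0],-1],[[0,0,0],[0,0,0],-1],[[0,0,0],[0,0,0],-1],[[0,0,0],[0,0,0],-1]]'
```

```text
clock: 3.35
tool_pos: [0.4952, -0.1829, 0.0485]
orientation: [180.0, -0.0, 178.3]
force: [0.5, 0.3, -0.2]
opening: 0.0177
gripper_force: 30.0
```

```bash
python3 -m crank '[[[0,0,0.01],[0,0,0],-1],[[0,0,0.015],[0,0,0],-1],[[0,0,0.02],[0,0,0],-1],[[0,0.02,0],[0,0,0.4],-1],[[0,0.035,0],[0,0,0.8],-1],[[0,0.04,0],[0,0,0.8],-1],[[0,0.04,0],[0,0,0.8],-1],[[0,0.035,-0.01],[0,0,0.6],-1],[[0,0.022,-0.01],[0,0,0.3],-1],[[0.005,0,0],[0,0,0],-1],[[0,0,0],[0,0,0],-1]]'
python3 - <<'E'
from h import *
i,d,W=cloud("side"); cv2.imwrite("pics/s1.png",cv2.resize(i[190:330,180:400],None,fx=3.5,fy=3.5)); np.save("s1.npy",W)
E
```

```text
clock: 4.45
tool_pos: [0.5008, 0.0096, 0.074]
orientation: [-180.0, 0.0, -177.9]
force: [-0.4, -0.7, -0.6]
opening: 0.0179
gripper_force: 30.0
```

View pics/s1.png

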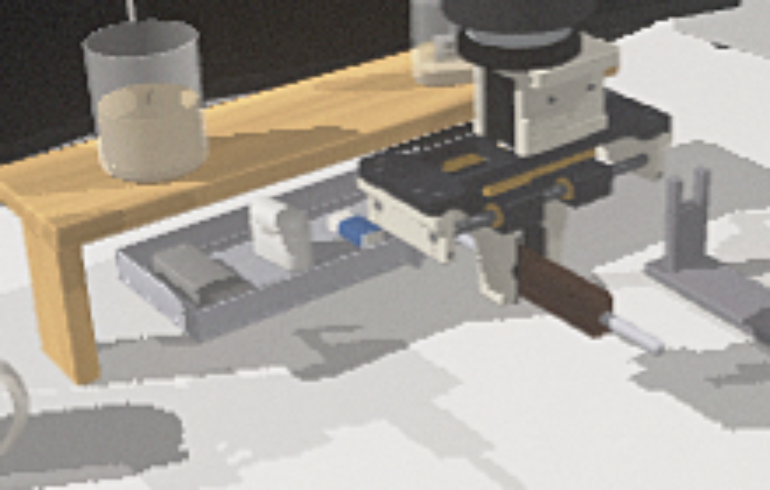

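The hook is held level and pointing at the gap between the earbuds at crop (280,235) and the eraser at (355,230). I'll advance over the rim next.

```bash
python3 -m crank '[[[0.02,0.0005,0],[0,0,0],-1],[[0.03,0.0005,0],[0,0,0],-1],[[0.03,0.0005,0],[0,0,0],-1],[[0.017,0.0005,0],[0,0,0],-1],[[0,0,0],[0,0,0],-1],[[0,0,-0.01],[0,0,0],-1],[[0,0,-0.01],[0,0,0],-1],[[0,0,-0.01],[0,0,0],-1],[[0,0,-0.005],[0,0,0],-1],[[0,0,0],[0,0,0],-1]]'
python3 - <<'E'
from h import *
i,d,W=cloud("side"); cv2.imwrite("pics/s2.png",cv2.resize(i[190:330,180:400],None,fx=3.5,fy=3.5)); np.save("s2.npy",W)
E
```

```text
clock: 5.5
tool_pos: [0.5962, 0.0109, 0.0374]
orientation: [-180.0, -0.1, -178.0]
force: [0.5, 0.2, -1.7]
opening: 0.0179
gripper_force: 30.0
```

View pics/s2.png

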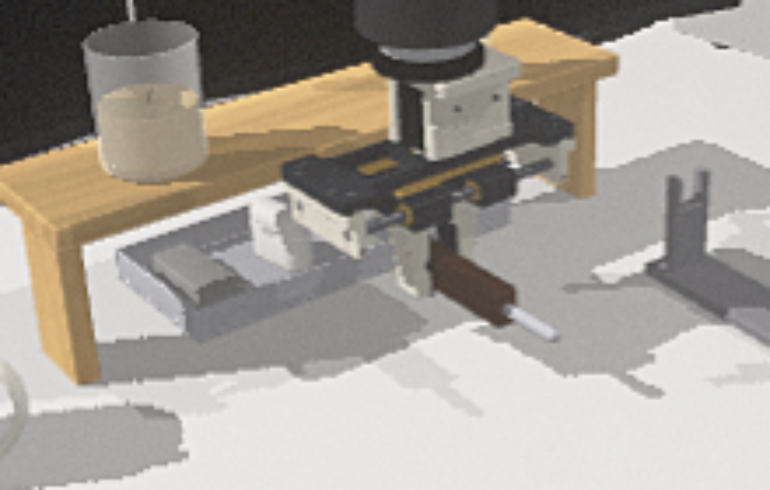

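The prong is inside the tray between the earbuds and the eraser. I'll drag now.

```bash
python3 -m crank '[[[-0.008,0,0],[0,0,0],-1],[[-0.01,-0.0003,0],[0,0,0],-1],[[-0.012,-0.0004,0],[0,0,0],-1],[[-0.014,-0.0005,0],[0,0,0],-1],[[-0.015,-0.0005,0],[0,0,0],-1],[[-0.016,-0.0005,0],[0,0,0],-1],[[-0.016,-0.0005,0],[0,0,0],-1],[[-0.016,-0.0005,0],[0,0,0],-1],[[-0.016,-0.0005,0],[0,0,0],-1],[[-0.015,-0.0005,0],[0,0,0],-1],[[-0.014,-0.0005,0],[0,0,0],-1],[[-0.01,-0.0005,0],[0,0,0],-1]]'
python3 - <<'E'
from h import *
i,d,W=cloud("side"); j,_,_=cloud("top"); cv2.imwrite("pics/s3.png",np.hstack([cv2.resize(i[190:330,180:400],(400,300)),cv2.resize(j[140:320,190:430],(400,300))]));
E
```

```text
clock: 6.75
tool_pos: [0.4343, 0.0059, 0.039]
orientation: [180.0, 0.1, -178.0]
force: [2.6, 0.5, -3.2]
opening: 0.0177
gripper_force: 30.0
```

View pics/s3.png

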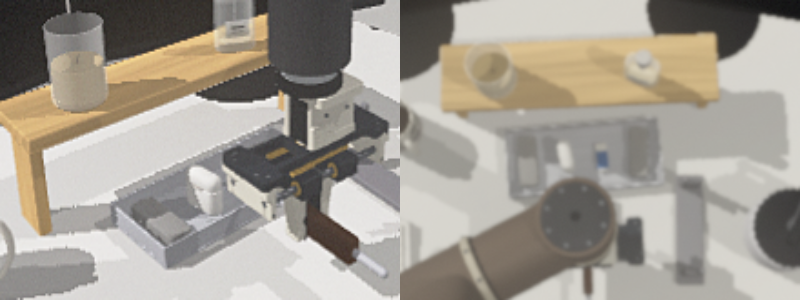

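The tray is out in front of the shelf. I'll drag a little more, back off the wall, lift, and return towards the cradle.

```bash
python3 -m crank '[[[-0.007,0,0],[0,0,0],-1],[[-0.006,0,0],[0,0,0],-1],[[0,0,0],[0,0,0],-1],[[0.006,0,0],[0,0,0],-1],[[0,0,0.02],[0,0,0],-1],[[0,0,0.035],[0,0,0],-1],[[0.015,-0.03,0.003],[0,0,-0.7],-1],[[0.015,-0.04,0],[0,0,-0.8],-1],[[0.015,-0.04,0],[0,0,-0.8],-1],[[0.015,-0.04,0],[0,0,-0.7],-1],[[0.008,-0.039,0],[0,0,-0.7],-1],[[0,0,0],[0,0,0],-1]]'
```

```text
clock: 8.05
tool_pos: [0.4967, -0.187, 0.0956]
orientation: [-180.0, -0.1, 178.0]
force: [-1.1, 0.9, -1.4]
opening: 0.0178
gripper_force: 30.0
```

```bash
python3 -m crank '[[[-0.0015,0.004,-0.002],[0,0,0.3],-1],[[0,0,0],[0,0,0],-1],[[0,0,0],[0,0,0],-1]]'
python3 - <<'E'
from h import *
np.set_printoptions(linewidth=200,suppress=True,precision=4)
print(ctrl.get_obs()["tool_pos"])
i,d,W=cloud("wrist"); cv2.imwrite("pics/w1.png",i)
w=W.reshape(-1,3); im=i.reshape(-1,3).astype(int)
k=(w[:,2]>.10)&(w[:,2]<.14)&(abs(w[:,1]+.18)<.02)&(im[:,2]-im[:,0]>10)&(w[:,0]<.49)&(w[:,0]>.39)
q=w[k]; print(k.sum(),np.polyfit(q[:,0],q[:,2],1)[0],cv2.minAreaRect(q[:,:2].astype(np.float32)),q.mean(0),q[:,0].min(),np.median(q[:,2]))
f=np.polyfit(q[:,0],q[:,1],1);print("yaw",np.degrees(np.arctan(f[0])),"y at .4695",np.polyval(f,.4695))
i,d,W=cloud("side");w=W.reshape(-1,3)
k=(abs(w[:,1]+.18)<.03)&(w[:,2]>.05)&(w[:,0]>.34)&(w[:,0]<.65)&(w[:,2]<.125)
q=w[k]
for x in np.arange(.36,.64,.02):
    s=q[abs(q[:,0]-x)<.01]
    if len(s):print(round(x,2),len(s),s[:,2].max().round(4),np.median(s[:,1]).round(4))
E
```

```text
clock: 8.35
tool_pos: [0.4944, -0.1782, 0.0944]
orientation: [180.0, -0.0, 178.6]
force: [-0.1, 0.1, -1.0]
opening: 0.0183
gripper_force: 30.0
[ 0.4944 -0.1782  0.0944]
11834 -0.033533641585756335 ((0.45214617252349854, -0.1798311173915863), (0.03995760157704353, 0.07569942623376846), 89.678955078125) [ 0.4535 -0.1781  0.123 ] 0.41428309119114143 0.1237728804109478
yaw -1.8392855969958353 y at .4695 -0.17857076701216437
0.38 162 0.1151 -0.1713
0.4 49 0.1141 -0.1714
0.42 112 0.1247 -0.1679
0.44 88 0.1239 -0.1671
0.46 82 0.1243 -0.1671
0.48 145 0.1249 -0.1667
0.5 45 0.1248 -0.1525
0.52 2 0.1119 -0.1727
0.54 109 0.114 -0.174
0.56 17 0.083 -0.1682
0.6 41 0.1025 -0.176
0.62 6 0.1037 -0.1753
```

```bash
python3 -m crank '[[[0.0008,-0.0045,0],[0,0,-0.2],-1],[[0,0,0],[0,0,0],-1],[[0,0,-0.01],[0,0,0],-1],[[0,0,-0.01],[0,0,0],-1],[[0,0,0],[0,0,0],-1]]'
```

```text
clock: 8.95
tool_pos: [0.494, -0.1835, 0.0725]
orientation: [180.0, -0.2, 178.3]
force: [0.4, 0.3, -1.2]
opening: 0.0178
gripper_force: 30.0
```

```bash
python3 -m crank '[[[0.0005,0.0005,-0.008],[0,0,0],-1],[[0,0,-0.008],[0,0,0],-1],[[0,0,-0.006],[0,0,0],-1],[[0,0,0],[0,0,0],-1],[[0,0,0],[0,0,0],-1]]'
```

```text
clock: 9.45
tool_pos: [0.496, -0.1831, 0.0524]
orientation: [-180.0, -0.0, 178.4]
force: [0.3, 0.4, -1.5]
opening: 0.0175
gripper_force: 30.0
```

```bash
python3 -m crank '[[[0,0,-0.002],[0,0,0],-1],[[0,0,-0.002],[0,0,0],-1],[[0,0,0],[0,0,0],-1],[[0,0,0],[0,0,0],-1]]'
```

```text
clock: 9.85
tool_pos: [0.496, -0.1831, 0.0486]
orientation: [-180.0, 0.0, 178.4]
force: [0.9, 0.7, -1.7]
opening: 0.0181
gripper_force: 30.0
```

Now I'll open, rise, and check the hook.

```bash
python3 -m crank '[[[0,0,0],[0,0,0],0.0],[[0,0,0],[0,0,0],0],[[0,0,0],[0,0,0],0],[[0,0,0],[0,0,0],0],[[0,0,0],[0,0,0],0],[[0,0,0.03],[0,0,0],0],[[0,0,0.05],[0,0,0],0],[[0,0,0.05],[0,0,0],0],[[0,0,0.04],[0,0,0],0],[[0,0,0],[0,0,0],0]]'
python3 - <<'E'
from h import *
np.set_printoptions(linewidth=200,suppress=True,precision=4)
i,d,W=cloud("wrist"); print(ctrl.get_obs()["tool_pos"]); cv2.imwrite("pics/w2.png",i)
w=W.reshape(-1,3); im=i.reshape(-1,3).astype(int)
k=(abs(w[:,2]-.0785)<.008)&(abs(w[:,1]+.18)<.03)&(im[:,2]-im[:,0]>10)
q=w[k]; print(k.sum()); print(cv2.minAreaRect(q[:,:2].astype(np.float32)),q.mean(0),np.polyfit(q[:,0],q[:,2],1)[0])
k=(abs(w[:,2]-.085)<.004)&(abs(w[:,1]+.18)<.04)&(im.max(1)-im.min(1)<12); q=w[k]; print(k.sum(),cv2.minAreaRect(q[:,:2].astype(np.float32)) if k.any() else 0)
# tray items from top
i,d,W=cloud("top"); cv2.imwrite("pics/t2.png",cv2.resize(i[140:330,190:470],None,fx=2.8,fy=2.8)); np.save("t2.npy",W)
E
```

```text
clock: 10.85
tool_pos: [0.4991, -0.1837, 0.2251]
orientation: [-179.9, 0.6, 178.4]
force: [0.5, -0.0, -0.7]
opening: 0.0437
gripper_force: 0.0
[ 0.4976 -0.1832  0.2219]
2983
((0.48081138730049133, -0.1838061809539795), (0.023666825145483017, 0.12921181321144104), 85.13998413085938) [ 0.4679 -0.1829  0.0777] 0.0004139242651575312
544 ((0.46835702657699585, -0.18242602050304413), (0.034252241253852844, 0.17069076001644135), 88.34408569335938)
```

View pics/t2.png

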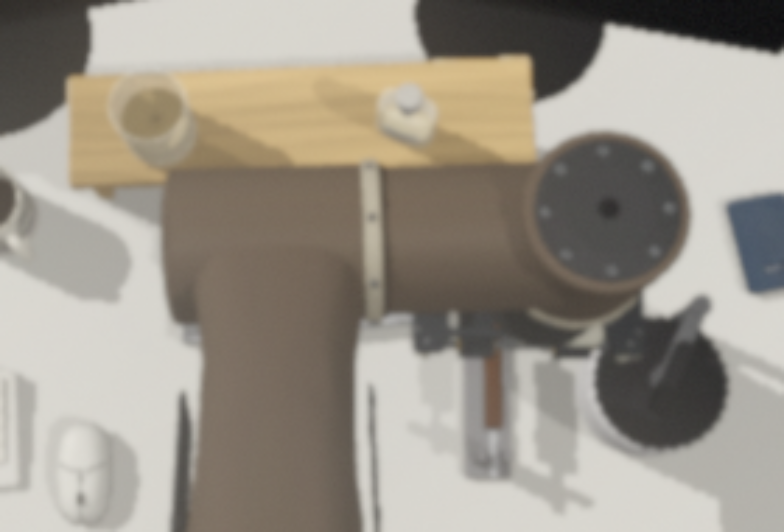

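The hook is seated level, with its handle top at 0.078. Next is the cap. I'll move over the bar with the gripper at yaw 151.7.

```bash
python3 -m crank '[[[-0.006,-0.025,0],[0,0,-4],1],[[-0.006,-0.03,0],[0,0,-5],1],[[-0.008,-0.03,0],[0,0,-5],1],[[-0.008,-0.03,0],[0,0,-5],1],[[-0.008,-0.03,0],[0,0,-5],1],[[-0.004,-0.018,0],[0,0,-2.7],1],[[0,0,0],[0,0,0],1],[[0,0,0],[0,0,0],1]]'
python3 - <<'E'
from h import *
np.set_printoptions(linewidth=200,suppress=True,precision=4)
i,d,W=cloud("wrist"); o=ctrl.get_obs();print(o["tool_pos"],o["orientation"],o["joint_pos"]); cv2.imwrite("pics/w3.png",i)
w=W.reshape(-1,3)
k=(w[:,2]>.146)&(w[:,2]<.165)&(np.hypot(w[:,0]-.4585,w[:,1]+.3468)<.06);q=w[k]; print(k.sum(),cv2.minAreaRect(q[:,:2].astype(np.float32)))
E
```

```text
clock: 11.75
tool_pos: [0.4552, -0.346, 0.2169]
orientation: [-180.0, -0.2, 151.6]
force: [-0.2, 0.3, 0.2]
opening: 0.0873
gripper_force: 0.0
[ 0.4555 -0.3456  0.2173] [-179.9974   -0.1218  151.6861] [ -17.6      11.3242  -13.312    -0.0221  -65.484  -100.7047]
3067 ((0.457954466342926, -0.34730368852615356), (0.016949975863099098, 0.07333789765834808), 61.14767074584961)
```

```bash
python3 -m crank '[[[0.0025,-0.0015,-0.03],[0,0,-0.5],1],[[0,0,-0.03],[0,0,0],1],[[0,0,-0.018],[0,0,0],1],[[0,0,-0.007],[0,0,0],1],[[0,0,0],[0,0,0],-1],[[0,0,0],[0,0,0],-1],[[0,0,0],[0,0,0],-1],[[0,0,0],[0,0,0],-1],[[0,0,0],[0,0,0],-1],[[0,0,0],[0,0,0],-1],[[0,0,0],[0,0,0],-1],[[0,0,0],[0,0,0],-1]]'
```

```text
clock: 13.0
tool_pos: [0.4585, -0.3476, 0.1336]
orientation: [180.0, 0.0, 151.2]
force: [0.3, -0.5, 0.2]
opening: 0.0295
gripper_force: 0.0
```

```bash
python3 -m crank '[[[0,0,0],[0,0,0],-1],[[0,0,0],[0,0,0],-1],[[0,0,0],[0,0,0],-1],[[0,0,0],[0,0,0],-1],[[0,0,0],[0,0,0],-1]]'
```

```text
clock: 13.5
tool_pos: [0.4586, -0.3474, 0.1335]
orientation: [180.0, -0.0, 151.2]
force: [-0.1, 3.0, 0.7]
opening: 0.0169
gripper_force: 30.0
```

```bash
python3 -m crank '[[[0,0,0.0007],[0,0,6],-1],[[0,0,0.0009],[0,0,8],-1],[[0,0,0.0009],[0,0,8],-1],[[0,0,0.0009],[0,0,8],-1],[[0,0,0.0009],[0,0,8],-1],[[0,0,0.0009],[0,0,8],-1],[[0,0,0.0009],[0,0,8],-1],[[0,0,0.0009],[0,0,8],-1],[[0,0,0.0009],[0,0,8],-1],[[0,0,0.0009],[0,0,8],-1],[[0,0,0],[0,0,0],-1],[[0,0,0],[0,0,0],-1]]'; python3 -c "
from h import *;print(ctrl.get_obs()['moment'],ctrl.get_obs()['joint_pos'])"
```

```text
clock: 14.7
tool_pos: [0.4586, -0.3473, 0.1423]
orientation: [180.0, 0.0, -131.1]
force: [0.8, 3.6, 0.7]
opening: 0.0166
gripper_force: 30.0
[ 1.58111131 -0.38201987  0.05363298] [-1.76790961e+01  1.52130837e+01 -1.87349826e+01 -2.38736272e-02
 -5.60493315e+01 -2.33825134e+01]
```

```bash
python3 -c "
import numpy as np
P=[]
for k in range(17):
    a=np.radians(149.8-7*k); P.append([.085*np.cos(a),.085*np.sin(a)])
print(np.round(np.diff(P,axis=0),4).tolist())"
```

```text
[[0.0058, 0.0086], [0.0068, 0.0079], [0.0077, 0.007], [0.0085, 0.006], [0.0091, 0.0049], [0.0097, 0.0038], [0.0101, 0.0026], [0.0103, 0.0013], [0.0104, 0.0001], [0.0103, -0.0012], [0.0101, -0.0025], [0.0097, -0.0037], [0.0092, -0.0048], [0.0085, -0.0059], [0.0077, -0.0069], [0.0068, -0.0078]]
```

```bash
python3 -m crank '[[[0.0058,0.0086,0],[0,0,-7],-1],[[0.0068,0.0079,0],[0,0,-7],-1],[[0.0077,0.007,0],[0,0,-7],-1],[[0.0085,0.006,0],[0,0,-7],-1],[[0,0,0],[0,0,0],-1]]'; python3 -c "
from h import *;print(ctrl.get_obs()['moment'])"
```

```text
clock: 15.2
tool_pos: [0.4863, -0.3171, 0.1421]
orientation: [179.9, -0.1, -159.3]
force: [-3.4, 5.4, 5.3]
opening: 0.017
gripper_force: 30.0
[ 2.17523479  1.56991226 -0.12824998]
```

```bash
python3 -m crank '[[[0.0091,0.0049,0],[0,0,-7],-1],[[0.0097,0.0038,0],[0,0,-7],-1],[[0.0101,0.0026,0],[0,0,-7],-1],[[0.0103,0.0013,0],[0,0,-7],-1],[[0.0104,0.0001,0],[0,0,-7],-1],[[0.0103,-0.0012,0],[0,0,-7],-1],[[0.0101,-0.0025,0],[0,0,-7],-1],[[0,0,0],[0,0,0],-1]]'; python3 -c "
from h import *;print(ctrl.get_obs()['moment'])"
```

```text
clock: 16.0
tool_pos: [0.5596, -0.3072, 0.1425]
orientation: [179.8, 0.1, 151.7]
force: [5.0, 13.0, 4.5]
opening: 0.0168
gripper_force: 30.0
[ 5.00186964 -1.50436395 -0.07722477]
```

```bash
python3 -m crank '[[[0.0097,-0.0037,0],[0,0,-7],-1],[[0.0092,-0.0048,0],[0,0,-7],-1],[[0.0085,-0.0059,0],[0,0,-7],-1],[[0.0077,-0.0069,0],[0,0,-7],-1],[[0.0068,-0.0078,0],[0,0,-7],-1],[[0,0,0],[0,0,0],-1]]'; python3 -c "
from h import *;print(ctrl.get_obs()['moment'])"
```

```text
clock: 16.6
tool_pos: [0.6014, -0.3372, 0.1425]
orientation: [179.8, 0.0, 116.7]
force: [3.8, 8.5, 4.0]
opening: 0.0166
gripper_force: 30.0
[ 3.19546763 -1.72311756 -0.0146211 ]
```

```bash
python3 -m crank '[[[0,0,0],[0,0,0],0.5],[[0,0,0],[0,0,0],0.5],[[0,0,0],[0,0,0],0.5],[[0,0,0],[0,0,0],0.5],[[0,0,0],[0,0,0],0.5],[[0,0,0.03],[0,0,0],0.5],[[-0.02,0,0.05],[0,0,0],0.5],[[-0.04,-0.03,0.02],[0,0,6],0.5],[[-0.04,-0.03,0],[0,0,6],0.5],[[-0.04,-0.03,0],[0,0,6],0.5],[[-0.04,-0.03,0],[0,0,6],0.5],[[0,0,0],[0,0,0],0.5]]'
python3 - <<'E'
from h import *
i,d,W=cloud("top"); cv2.imwrite("pics/t3.png",i); np.save("t3.npy",W)
j,_,S=cloud("side"); np.save("s3.npy",S); cv2.imwrite("pics/s3b.png",j)
cv2.imwrite("pics/t3v.png",np.vstack([cv2.resize(i[140:330,190:490],(600,380)),cv2.resize(j[210:320,190:480],(580,220))[:, :].copy() if 0 else cv2.resize(j[210:320,190:480],(600,220))]))
E
```

```text
clock: 17.8
tool_pos: [0.419, -0.4587, 0.238]
orientation: [-180.0, 0.0, 141.1]
force: [0.6, -0.2, -0.0]
opening: 0.0657
gripper_force: 0.0
```

View pics/t3v.png

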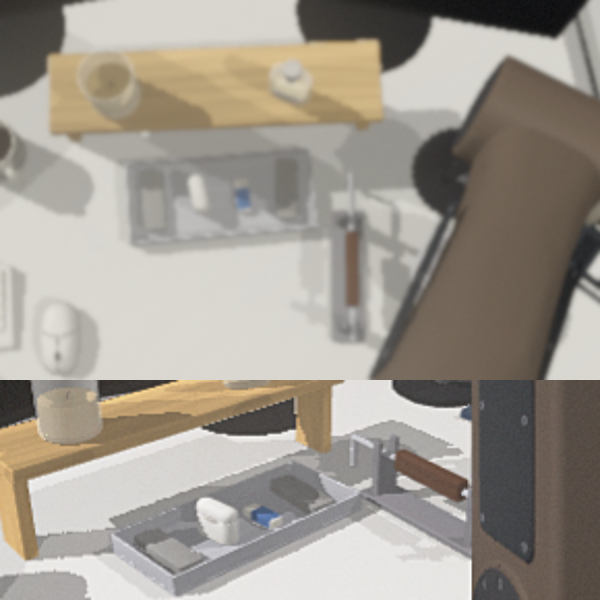

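The crop shows the tray clear of the shelf. Left to right in full-image pixels are a hub at about (266,240), the earbuds at (289,235), the eraser at (311,238) and a second hub at (333,233). The hook lies in its cradle and the cap is swung aside. I'll measure the item poses.

```bash
cat > items.py <<'E'
from h import *
np.set_printoptions(linewidth=200,suppress=True,precision=4)
def tray(W):
    V,U=np.mgrid[0:480,0:640]; m=(U>235)&(U<358)&(V>205)&(V<270)&(W[...,2]>.018)&(W[...,2]<.06)
    r=cv2.minAreaRect(W[m][:,:2].astype(np.float32)); return r
if __name__=="__main__":
    W=np.load("t3.npy"); im=cv2.imread("pics/t3.png").astype(int); r=tray(W); print("tray",r)
    V,U=np.mgrid[0:480,0:640]
    for n,u,v,z0,z1,s,l in(("hubL",266,240,.011,.028,.035,.095),("ear",289,235,.03,.06,.025,.058),("rub",311,238,.008,.022,.02,.052),("hubR",333,233,.011,.028,.035,.095)):
        c=W[v-2:v+3,u-2:u+3].reshape(-1,3).mean(0); w=W[v-28:v+29,u-11:u+12].reshape(-1,3)
        k=(w[:,2]>z0)&(w[:,2]<z1)&(abs(w[:,1]-c[1])<s/2+.008)&(abs(w[:,0]-c[0])<.056)
        q=w[k]; print(n,c,k.sum(),cv2.minAreaRect(q[:,:2].astype(np.float32)),np.median(q,axis=0))
    S=np.load("s3.npy").reshape(-1,3); jm=cv2.imread("pics/s3b.png").reshape(-1,3).astype(int)
    r=np.load("t3.npy"); b=im[...,0]-im[...,2]; k=(b>25)&(U>295)&(U<325)&(V>220)&(V<255); print("blue",k.sum(),cv2.minAreaRect(W[k][:,:2].astype(np.float32)))
    k=(S[:,2]>.03)&(S[:,2]<.055)&(S[:,0]>.53)&(S[:,0]<.66)&(S[:,1]>-.1)&(S[:,1]<.15); print("ear side",k.sum(),cv2.minAreaRect(S[k][:,:2].astype(np.float32)))
E
python3 items.py
```

```text
tray ((0.5955716967582703, 0.009545460343360901), (0.12785033881664276, 0.28641390800476074), 4.250059604644775)
hubL [nan nan nan] 0 ((0.0, 0.0), (0.0, 0.0), 0.0) [nan nan nan]
ear [nan nan nan] 0 ((0.0, 0.0), (0.0, 0.0), 0.0) [nan nan nan]
rub [ 0.5927 -0.0254  0.0146] 127 ((0.5958129167556763, -0.025304753333330154), (0.03076639398932457, 0.10401000827550888), 89.38655853271484) [ 0.5967 -0.0251  0.0138]
hubR [ 0.6063 -0.0932  0.0196] 342 ((0.6104786992073059, -0.09188070893287659), (0.10399853438138962, 0.03893637657165527), 2.939631462097168) [ 0.6037 -0.0906  0.0192]
blue 45 ((0.5891303420066833, -0.026841796934604645), (0.0153967859223485, 0.024973172694444656), 89.47296905517578)
ear side 192 ((0.5876293778419495, 0.046463318169116974), (0.05363743007183075, 0.022173557430505753), 11.14438533782959)
  return _methods._mean(a, axis=axis, dtype=dtype,
  ret = um.true_divide(
```

```bash
python3 -m crank '[[[0.01,0.039,0.006],[0,0,3.6],0.5],[[0.016,0.04,0.006],[0,0,3.6],0.5],[[0.016,0.04,0.006],[0,0,3.6],0.5],[[0.016,0.04,0.006],[0,0,3.6],0.5],[[0.018,0.04,0.006],[0,0,3.6],0.5],[[0.018,0.04,0.006],[0,0,3.6],0.5],[[0.018,0.04,0.006],[0,0,3.6],0.5],[[0.018,0.04,0],[0,0,3.6],0.5],[[0.018,0.04,0],[0,0,3.6],0.5],[[0.018,0.04,0],[0,0,3.6],0.5],[[0.018,0.04,0],[0,0,3.6],0.5],[[0.01,0.03,0],[0,0,3.6],0.5]]'
python3 -m crank '[[[0,0,0],[0,0,0],0.5],[[0,0,0],[0,0,0],0.5]]'
cat > wl.py <<'E'
from h import *
import sys
np.set_printoptions(linewidth=200,suppress=True,precision=4)
i,d,W=cloud("wrist"); o=ctrl.get_obs(); print(o["tool_pos"],o["orientation"]); n=sys.argv[1]; cv2.imwrite(f"pics/{n}.png",i); np.save(n+".npy",W)
x,y,z=W[...,0],W[...,1],W[...,2]
im=i.astype(int)
for nm,y0,hw,z0,z1 in(("hubL",.118,.032,.0125,.03),("ear",.045,.032,.025,.06),("rub",-.025,.025,.0085,.022),("hubR",-.092,.032,.0125,.03)):
    m=(abs(y-y0)<hw)&(z>z0)&(z<z1)&(x>.50)&(x<.68)
    nl,lab,st,ce=cv2.connectedComponentsWithStats(cv2.erode(m.astype(np.uint8),np.ones((3,3))))
    for a in range(1,nl):
        if st[a,4]>150:
            q=W[lab==a]; c,s,t=cv2.minAreaRect(q[:,:2].astype(np.float32)); t=t if s[0]>s[1] else t-90
            print(nm,st[a],np.round(c,4),np.round(s,4),"long axis yaw",round(t,1),np.median(q[:,2]).round(4))
E
python3 wl.py w5
```

```text
clock: 19.1
tool_pos: [0.6186, 0.0168, 0.2789]
orientation: [180.0, -0.0, -175.4]
force: [-1.0, -0.5, 0.0]
opening: 0.0655
gripper_force: 0.0
clock: 19.3
tool_pos: [0.6177, 0.0148, 0.2788]
orientation: [-180.0, -0.0, -175.5]
force: [0.1, -0.3, 0.3]
opening: 0.0657
gripper_force: 0.0
[0.6175 0.0139 0.2791] [-179.9873   -0.0345 -175.6073]
hubL [426 112  20  75 271] [0.5578 0.1465] [0.0808 0.02  ] long axis yaw 18.2 0.0231
hubL [ 386  130   35   84 2376] [0.5874 0.1122] [0.0908 0.0329] long axis yaw 4.5 0.0189
hubL [375 223  55   4 214] [0.6447 0.1176] [0.0025 0.0607] long axis yaw -85.3 0.0241
ear [ 327  148   25   54 1036] [0.5918 0.0411] [0.0542 0.0222] long axis yaw 11.5 0.0473
rub [269 146  19  45 694] [ 0.5942 -0.0245] [0.0484 0.0186] long axis yaw 5.5 0.014
hubR [ 202  128   31   86 2376] [ 0.6022 -0.0912] [0.0327 0.0922] long axis yaw -0.8 0.0188
```

View pics/w5.png

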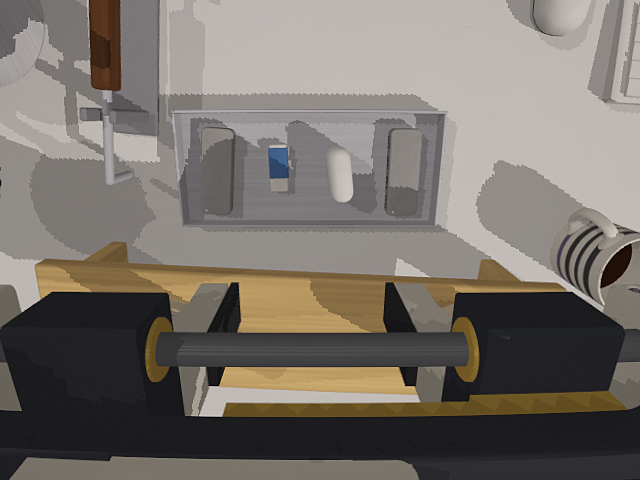

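The wrist view shows all four items in the tray: a hub at (217,170), the eraser at (278,167), the earbuds at (340,175) and a hub at (403,170). I need the fingertip thickness to know whether a finger fits between a hub and the tray wall.

```bash
python3 - <<'E'
from h import *
from scipy.spatial.transform import Rotation as Ro
np.set_printoptions(linewidth=200,suppress=True,precision=1)
W=np.load("w5.npy"); R=Ro.from_euler("xyz",[180,0,-175.6],degrees=True).as_matrix(); T=(W-[.6177,.0145,.279])@R*1000
k=(T[...,2]>-80)&(T[...,2]<5)&(abs(T[...,1])<75)&(abs(T[...,0])<40)
q=T[k]
for z in range(-70,6,5):
    s=q[abs(q[:,2]-z)<2.5]
    for sg in(1,-1):
        t=s[s[:,1]*sg>0]
        if len(t): print(z,len(t),"y",t[:,1].min(),t[:,1].max(),"x",t[:,0].min(),t[:,0].max())
E
```

```text
-70 828 y 35.50882312667364 67.36583980906263 x 2.7114129054326117 39.3701413409843
-70 876 y -67.28864503937983 -35.95206803161811 x -2.7206837957379593 39.34574100933542
-65 231 y 35.76947588188933 37.12343332062479 x -1.7793743917455693 14.171800518585421
-65 342 y -37.82312113430678 -36.17215353103325 x -7.293054438267714 13.710013697836013
-60 207 y 35.83622877509919 37.100519620002665 x -5.274718293979371 10.35488860178513
-60 299 y -37.624510434306075 -36.15988675278468 x -10.844136293460037 10.364897481242302
-55 180 y 35.826215815936436 37.06158604458356 x -10.292941766307129 6.599639701350834
-55 215 y -37.365482251412594 -36.34322099024358 x -11.573834199350125 5.839471725460319
-50 158 y 36.0658635381396 36.906509021444315 x -11.008256416070994 3.1252438048766917
-50 152 y -37.530185101964534 -36.391909352879686 x -11.521738552250056 2.6699575847175887
-45 387 y 32.375452186189605 47.23072318541677 x -10.714307012742085 12.296718269583364
-45 368 y -47.43506869935891 -32.79416532144567 x -10.876460810112523 12.326065542078736
-40 373 y 32.26021655846822 48.89624252004061 
[... 811 characters left out ...]
12276517865261
-15 315 y 32.512432271256706 48.24134085633254 x -7.618872209092321 12.026086525685818
-15 299 y -48.80093995957991 -32.689750993903765 x -7.6602966422649565 12.012852106718796
-10 290 y 32.61469117221273 48.439938072886456 x -9.10292060891462 11.89123247047789
-10 292 y -48.9142074651071 -32.7666732210832 x -9.580981675621794 11.680166697113258
-5 253 y 32.51140972500697 48.39978187529555 x -9.93972416841008 12.020113106822393
-5 235 y -48.819193902823905 -33.01318110398785 x -9.572367194428113 11.65431424349368
0 70 y 32.59884778598318 36.18400488164007 x -9.689637776119696 10.404501622905553
0 81 y -47.128846510735364 -33.16776014712588 x -9.50102026573122 10.28462242230016
```

```bash
python3 -m crank '[[[-0.005,-0.03,0],[0,0,-2],0.25],[[-0.005,-0.035,0],[0,0,-2],0.25],[[-0.0055,-0.033,0],[0,0,-1.2],0.25],[[0,0,-0.03],[0,0,0],0.25],[[0,0,-0.045],[0,0,0],0.25],[[0,0,-0.045],[0,0,0],0.25],[[0,0,-0.045],[0,0,0],0.25],[[0,0,-0.04],[0,0,0],0.25],[[0,0,-0.02],[0,0,0],0.25],[[0,0,0],[0,0,0],0.25],[[0,0,0],[0,0,0],0.25]]'
```

```text
clock: 20.45
tool_pos: [0.6023, -0.0857, 0.0551]
orientation: [-180.0, 0.0, 179.1]
force: [-0.5, -0.4, 0.1]
opening: 0.0548
gripper_force: 0.0
```

```bash
python3 -m crank '[[[0,0.0015,-0.02],[0,0,0],0.25],[[0,0,-0.015],[0,0,0],0.25],[[0,0,-0.01],[0,0,0],0.25],[[0,0,0],[0,0,0],0.25],[[0,0,0],[0,0,0],-1],[[0,0,0],[0,0,0],-1],[[0,0,0],[0,0,0],-1],[[0,0,0],[0,0,0],-1],[[0,0,0],[0,0,0],-1]]'
```

```text
clock: 21.35
tool_pos: [0.6026, -0.0835, 0.0102]
orientation: [180.0, 0.1, 179.2]
force: [-2.0, 0.8, 6.2]
opening: 0.0337
gripper_force: 30.0
```

```bash
python3 -m crank '[[[0,0,0.03],[0,0,0],-1],[[0,0,0.05],[0,0,0],-1],[[0,0,0.05],[0,0,0],-1],[[0,0,0.02],[0,0,0],-1],[[-0.02,-0.037,0],[0,0,0],-1],[[-0.021,-0.038,0],[0,0,0],-1],[[-0.021,-0.038,0],[0,0,0],-1],[[-0.021,-0.038,0],[0,0,0],-1],[[-0.021,-0.038,0],[0,0,0],-1],[[-0.021,-0.038,0],[0,0,0],-1],[[-0.019,-0.0365,0],[0,0,0],-1],[[0,0,0],[0,0,0],-1]]'
python3 -m crank '[[[0,0,0],[0,0,0],-1],[[0,0,0],[0,0,0],-1]]'
```

```text
clock: 22.55
tool_pos: [0.4555, -0.3501, 0.1591]
orientation: [180.0, -0.1, 178.9]
force: [1.0, -0.2, -1.1]
opening: 0.0335
gripper_force: 30.0
clock: 22.75
tool_pos: [0.4581, -0.3466, 0.1593]
orientation: [180.0, -0.0, 179.2]
force: [0.4, -1.0, 0.3]
opening: 0.0336
gripper_force: 30.0
```

```bash
python3 -m crank '[[[0,-0.01,-0.02],[0,0,0],-1],[[0,0,-0.03],[0,0,0],-1],[[0,0,-0.03],[0,0,0],-1],[[0,0,-0.025],[0,0,0],-1],[[0,0,-0.014],[0,0,0],-1],[[0,0,0],[0,0,0],-1],[[0,0,0],[0,0,0],0.05],[[0,0,0],[0,0,0],0.05],[[0,0,0],[0,0,0],0.05],[[0,0,0],[0,0,0],0.05]]'
```

```text
clock: 23.75
tool_pos: [0.4586, -0.3572, 0.0413]
orientation: [-180.0, 0.1, 179.2]
force: [-0.1, -0.1, 0.2]
opening: 0.0456
gripper_force: 0.0
```

```bash
python3 -m crank '[[[0,0,0.03],[0,0,0],0.05],[[0,0,0.05],[0,0,0],0.05],[[0,0,0.05],[0,0,0],0.25],[[0.015,0.03,0.035],[0,0,0.5],0.25],[[0.018,0.043,0.02],[0,0,0.6],0.25],[[0.018,0.044,0.02],[0,0,0.6],0.25],[[0.018,0.044,0.02],[0,0,0.6],0.25],[[0.018,0.044,0.01],[0,0,0.6],0.25],[[0.018,0.044,0],[0,0,0.6],0.25],[[0.018,0.044,0],[0,0,0.6],0.25],[[0.018,0.044,0],[0,0,0.6],0.25],[[0.018,0.044,0],[0,0,0.6],0.25]]'
python3 -m crank '[[[0,0.02,0],[0,0,0.6],0.25],[[0,0,0],[0,0,0],0.25],[[0,0,0],[0,0,0],0.25]]'; python3 wl.py w6
```

```text
clock: 24.95
tool_pos: [0.616, 0.0225, 0.2747]
orientation: [180.0, 0.1, -175.5]
force: [0.9, -0.9, 0.6]
opening: 0.0548
gripper_force: 0.0
clock: 25.25
tool_pos: [0.6155, 0.0409, 0.2741]
orientation: [180.0, 0.0, -174.9]
force: [0.3, -0.6, 1.7]
opening: 0.055
gripper_force: 0.0
[0.6155 0.0403 0.2742] [-179.9996    0.0183 -174.9391]
hubL [414 113   9  65 205] [0.5541 0.1473] [0.0667 0.003 ] long axis yaw 5.6 0.0239
hubL [ 364  130   35   86 2479] [0.5874 0.1122] [0.0919 0.0326] long axis yaw 4.4 0.0189
hubL [352 225  55   4 179] [0.6447 0.1178] [0.0026 0.0603] long axis yaw -86.5 0.0241
ear [ 303  148   25   55 1048] [0.5918 0.0418] [0.0548 0.0219] long axis yaw 11.4 0.0472
rub [244 145  20  46 753] [ 0.5938 -0.0245] [0.049 0.019] long axis yaw 5.4 0.014
hubR [162 222  55   4 188] [ 0.6604 -0.0917] [0.0023 0.0595] long axis yaw -85.2 0.0243
```

```bash
python3 -m crank '[[[-0.014,0.033,-0.02],[0,0,-0.6],0.25],[[-0.014,0.034,-0.03],[0,0,0],0.25],[[0,0,-0.045],[0,0,0],0.25],[[0,0,-0.045],[0,0,0],0.25],[[0,0,-0.045],[0,0,0],0.25],[[0,0,-0.035],[0,0,0],0.25],[[0,0,0],[0,0,0],0.25],[[0,0,0],[0,0,0],0.25]]'
```

```text
clock: 26.1
tool_pos: [0.5881, 0.1067, 0.0547]
orientation: [-180.0, -0.0, -175.6]
force: [1.3, 0.2, 1.4]
opening: 0.0546
gripper_force: 0.0
```

```bash
python3 -m crank '[[[0,0,-0.02],[0,0,0],0.25],[[0,0,-0.015],[0,0,0],0.25],[[0,0,-0.01],[0,0,0],0.25],[[0,0,0],[0,0,0],0.25],[[0,0,0],[0,0,0],-1],[[0,0,0],[0,0,0],-1],[[0,0,0],[0,0,0],-1],[[0,0,0],[0,0,0],-1],[[0,0,0],[0,0,0],-1],[[0,0,0],[0,0,0],-1]]'
```

```text
clock: 27.1
tool_pos: [0.5882, 0.108, 0.0097]
orientation: [180.0, 0.1, -175.5]
force: [-1.5, -0.4, 6.9]
opening: 0.0336
gripper_force: 30.0
```

```bash
python3 -m crank '[[[0,0,0.03],[0,0,0],-1],[[0,0,0.045],[0,0,0],-1],[[0,0,0.045],[0,0,0],-1],[[0,-0.02,0.03],[0,0,0],-1],[[-0.012,-0.042,0],[0,0,-0.7],-1],[[-0.014,-0.044,0],[0,0,-0.7],-1],[[-0.014,-0.044,0],[0,0,-0.7],-1],[[-0.014,-0.044,0],[0,0,-0.7],-1],[[-0.014,-0.044,0],[0,0,-0.7],-1],[[-0.014,-0.044,0],[0,0,-0.7],-1],[[-0.014,-0.044,0],[0,0,-0.7],-1],[[-0.014,-0.044,0],[0,0,0],-1]]'
python3 -m crank '[[[-0.014,-0.044,0],[0,0,0],-1],[[-0.0055,-0.029,0],[0,0,0],-1],[[0,0,0],[0,0,0],-1],[[0,0,0],[0,0,0],-1]]'
```

```text
clock: 28.3
tool_pos: [0.4766, -0.2639, 0.1589]
orientation: [180.0, 0.0, 179.5]
force: [1.1, -0.4, 0.0]
opening: 0.0337
gripper_force: 30.0
clock: 28.7
tool_pos: [0.4575, -0.3358, 0.1584]
orientation: [180.0, -0.0, 179.4]
force: [0.6, 0.5, -0.9]
opening: 0.0339
gripper_force: 30.0
```

```bash
python3 -m crank '[[[0.001,0.001,-0.02],[0,0,0],-1],[[0,0,-0.03],[0,0,0],-1],[[0,0,-0.03],[0,0,0],-1],[[0,0,-0.025],[0,0,0],-1],[[0,0,-0.012],[0,0,0],-1],[[0,0,0],[0,0,0],-1],[[0,0,0],[0,0,0],0.05],[[0,0,0],[0,0,0],0.05],[[0,0,0],[0,0,0],0.05],[[0,0,0],[0,0,0],0.05]]'
python3 -m crank '[[[0,0,0.03],[0,0,0],0.05],[[0,0,0.05],[0,0,0],0.05],[[0,0,0.05],[0,0,0],0.05],[[0.015,0.03,0.035],[0,0,0.5],0.05],[[0.018,0.043,0.02],[0,0,0.6],0.05],[[0.018,0.044,0.02],[0,0,0.6],0.05],[[0.018,0.044,0.02],[0,0,0.6],0.05],[[0.018,0.044,0.01],[0,0,0.6],0.05],[[0.018,0.044,0],[0,0,0.6],0.05],[[0.018,0.044,0],[0,0,0.6],0.05],[[0.018,0.044,0],[0,0,0.6],0.05],[[0.018,0.02,0],[0,0,0.6],0.05]]'
python3 -m crank '[[[0,0,0],[0,0,0],0.05],[[0,0,0],[0,0,0],0.05]]'; python3 wl.py w7
python3 - <<'E'
from h import *
i,d,W=cloud("top"); cv2.imwrite("pics/t4.png",cv2.resize(i[140:330,190:490],None,fx=2.6,fy=2.6)); np.save("t4.npy",W)
E
```

```text
clock: 29.7
tool_pos: [0.4597, -0.3345, 0.0428]
orientation: [-180.0, 0.1, 179.6]
force: [0.1, 0.7, -0.3]
opening: 0.0457
gripper_force: 0.0
clock: 30.9
tool_pos: [0.6173, 0.0226, 0.276]
orientation: [180.0, 0.1, -175.0]
force: [0.3, -0.5, 0.2]
opening: 0.0462
gripper_force: 0.0
clock: 31.1
tool_pos: [0.6167, 0.0198, 0.2752]
orientation: [-180.0, -0.0, -175.1]
force: [-0.9, -0.2, 0.0]
opening: 0.046
gripper_force: 0.0
[0.6165 0.0191 0.2754] [-179.9961   -0.0162 -175.1389]
hubL [426 113  19  53 204] [0.5447 0.1465] [0.0558 0.0173] long axis yaw 21.5 0.0232
hubL [ 377  127   36   57 1532] [0.5676 0.1005] [0.0544 0.0397] long axis yaw 15.0 0.0265
rub [265 146  19  45 721] [ 0.5935 -0.0239] [0.048  0.0185] long axis yaw 5.2 0.0141
hubR [182 223  54   4 209] [ 0.6606 -0.0918] [0.0025 0.0594] long axis yaw -85.5 0.0239
```

View pics/t4.png

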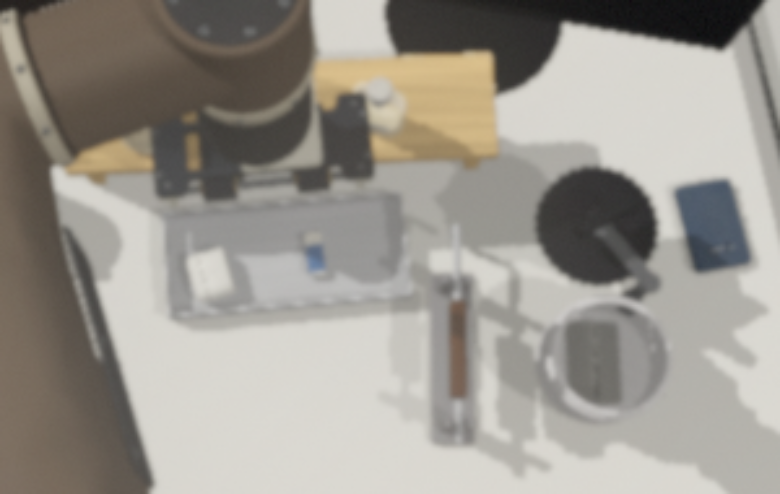

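The top crop shows both hubs inside the canister at (597,360). The earbuds have been knocked over and now lie flat at (212,272) in the left of the tray, and the eraser is unchanged at (315,255). I'll grip the earbuds across their 46 mm side at yaw 195.

```bash
python3 -m crank '[[[-0.016,0.026,-0.01],[0,0,3.4],0.27],[[-0.016,0.027,-0.02],[0,0,3.4],0.27],[[-0.016,0.026,-0.03],[0,0,3.4],0.27],[[0,0,-0.045],[0,0,0],0.27],[[0,0,-0.045],[0,0,0],0.27],[[0,0,-0.045],[0,0,0],0.27],[[0,0,-0.025],[0,0,0],0.27],[[0,0,0],[0,0,0],0.27],[[0,0,0],[0,0,0],0.27]]'
```

```text
clock: 32.1
tool_pos: [0.5692, 0.0976, 0.0563]
orientation: [-180.0, 0.0, -165.0]
force: [0.7, 1.8, 1.3]
opening: 0.0557
gripper_force: 0.0
```

```bash
python3 -m crank '[[[-0.0005,0,-0.02],[0,0,0],0.27],[[0,0,-0.015],[0,0,0],0.27],[[0,0,-0.011],[0,0,0],0.27],[[0,0,0],[0,0,0],0.27],[[0,0,0],[0,0,0],-1],[[0,0,0],[0,0,0],-1],[[0,0,0],[0,0,0],-1],[[0,0,0],[0,0,0],-1]]'
```

```text
clock: 32.9
tool_pos: [0.5692, 0.0987, 0.0105]
orientation: [180.0, 0.1, -164.9]
force: [-0.8, 0.4, 6.0]
opening: 0.0448
gripper_force: 30.0
```

```bash
python3 -m crank '[[[0,0,0.03],[0,0,0],-1],[[0,0,0.045],[0,0,0],-1],[[0,0,0.045],[0,0,0],-1],[[0,-0.02,0.03],[0,0,-1],-1],[[-0.012,-0.043,0],[0,0,-2],-1],[[-0.012,-0.045,0],[0,0,-2],-1],[[-0.012,-0.045,0],[0,0,-2],-1],[[-0.012,-0.045,0],[0,0,-2],-1],[[-0.012,-0.045,0],[0,0,-2],-1],[[-0.012,-0.045,0],[0,0,-2],-1],[[-0.012,-0.045,0],[0,0,-2],-1],[[-0.012,-0.045,0],[0,0,0],-1]]'
python3 -m crank '[[[-0.012,-0.043,0],[0,0,0],-1],[[-0.0145,-0.0255,0],[0,0,0],-1],[[0,0,0],[0,0,0],-1],[[0,0,0],[0,0,0],-1]]'
```

```text
clock: 34.1
tool_pos: [0.4715, -0.2813, 0.1598]
orientation: [-180.0, 0.0, -180.0]
force: [0.8, -0.9, -1.0]
opening: 0.0449
gripper_force: 30.0
clock: 34.5
tool_pos: [0.4452, -0.3486, 0.1593]
orientation: [180.0, -0.0, 179.9]
force: [0.3, 0.2, -0.6]
opening: 0.0448
gripper_force: 30.0
```

```bash
python3 -m crank '[[[0.013,0.0015,0],[0,0,0],-1],[[0,0,-0.025],[0,0,0],-1],[[0,0,-0.03],[0,0,0],-1],[[0,0,-0.03],[0,0,0],-1],[[0,0,-0.022],[0,0,0],-1],[[0,0,0],[0,0,0],-1],[[0,0,0],[0,0,0],0.25],[[0,0,0],[0,0,0],0.25],[[0,0,0],[0,0,0],0.25],[[0,0,0],[0,0,0],0.25]]'
python3 -m crank '[[[0,0,0.03],[0,0,0],0],[[0,0,0.05],[0,0,0],0],[[0,0,0.05],[0,0,0],0],[[0.015,0.03,0.035],[0,0,0.5],0],[[0.018,0.043,0.02],[0,0,0.6],0],[[0.018,0.044,0.02],[0,0,0.6],0],[[0.018,0.044,0.02],[0,0,0.6],0],[[0.018,0.044,0.01],[0,0,0.6],0],[[0.018,0.044,0],[0,0,0.6],0],[[0.018,0.044,0],[0,0,0.6],0],[[0.018,0.04,0],[0,0,0.6],0],[[0,0,0],[0,0,0],0]]'
python3 -m crank '[[[0,0,0],[0,0,0],0],[[0,0,0],[0,0,0],0]]'; python3 wl.py w8
```

```text
clock: 35.5
tool_pos: [0.4595, -0.3468, 0.0535]
orientation: [-180.0, 0.1, -179.9]
force: [0.3, -0.3, -0.0]
opening: 0.0545
gripper_force: 0.0
clock: 36.7
tool_pos: [0.5999, -0.0128, 0.2857]
orientation: [180.0, 0.0, -175.0]
force: [-0.2, -0.1, -0.5]
opening: 0.0436
gripper_force: 0.0
clock: 36.9
tool_pos: [0.5981, -0.0175, 0.2862]
orientation: [-180.0, 0.0, -175.3]
force: [-0.3, -1.0, -0.5]
opening: 0.0437
gripper_force: 0.0
[ 0.5981 -0.0178  0.2863] [ 179.9984    0.0265 -175.2946]
hubL [463 134   9  39 171] [0.5406 0.1472] [0.0419 0.0064] long axis yaw 11.9 0.0232
hubL [399 239  53   4 157] [0.6441 0.118 ] [0.0018 0.0598] long axis yaw -85.6 0.0234
rub [299 164  16  44 671] [ 0.5931 -0.0243] [0.0493 0.0171] long axis yaw 4.9 0.014
hubR [217 238  54   4 156] [ 0.6602 -0.0918] [0.0021 0.0605] long axis yaw -86.0 0.0238
```

```bash
python3 -m crank '[[[-0.005,-0.0065,-0.03],[0,0,0],0],[[0,0,-0.045],[0,0,0],0],[[0,0,-0.045],[0,0,0],0],[[0,0,-0.045],[0,0,0],0],[[0,0,-0.045],[0,0,0],0],[[0,0,-0.03],[0,0,0],0],[[0,0,-0.02],[0,0,0],0],[[0,0,0],[0,0,0],0],[[0,0,0],[0,0,0],0]]'
```

```text
clock: 37.85
tool_pos: [0.5936, -0.0244, 0.0265]
orientation: [-180.0, 0.0, -175.3]
force: [-0.1, 0.8, 1.3]
opening: 0.0438
gripper_force: 0.0
```

```bash
python3 -m crank '[[[0,0,-0.012],[0,0,0],0],[[0,0,-0.007],[0,0,0],0],[[0,0,0],[0,0,0],0],[[0,0,0],[0,0,0],-1],[[0,0,0],[0,0,0],-1],[[0,0,0],[0,0,0],-1],[[0,0,0],[0,0,0],-1],[[0,0,0],[0,0,0],-1],[[0,0,0],[0,0,0],-1],[[0,0,0],[0,0,0],-1]]'
```

```text
clock: 38.85
tool_pos: [0.5936, -0.0233, 0.0071]
orientation: [180.0, 0.0, -175.2]
force: [-0.6, 0.5, 3.2]
opening: 0.0196
gripper_force: 29.9
```

```bash
python3 -m crank '[[[0,0,0.03],[0,0,0],-1],[[0,0,0.045],[0,0,0],-1],[[0,0,0.045],[0,0,0],-1],[[0,-0.01,0.035],[0,0,0],-1],[[-0.017,-0.038,0],[0,0,-0.6],-1],[[-0.018,-0.043,0],[0,0,-0.7],-1],[[-0.018,-0.043,0],[0,0,-0.7],-1],[[-0.018,-0.043,0],[0,0,-0.7],-1],[[-0.018,-0.043,0],[0,0,-0.7],-1],[[-0.018,-0.043,0],[0,0,-0.7],-1],[[-0.018,-0.043,0],[0,0,-0.7],-1],[[-0.01,-0.018,0],[0,0,0],-1]]'
python3 -m crank '[[[0,0,0],[0,0,0],-1],[[0,0,0],[0,0,0],-1]]'
python3 - <<'E'
from h import *
for n in("top","side"):
    _,_,W=cloud(n); w=W.reshape(-1,3); k=np.hypot(w[:,0]-.4585,w[:,1]+.347)<.05
    q=w[k&(w[:,2]<.1)]; print(n,len(q),np.percentile(q[:,2],[5,25,50,75,95,100]).round(3) if len(q) else "")
E
```

```text
clock: 40.05
tool_pos: [0.4566, -0.3501, 0.1614]
orientation: [180.0, -0.0, 179.8]
force: [-0.6, 0.2, -0.3]
opening: 0.0195
gripper_force: 29.9
clock: 40.25
tool_pos: [0.4579, -0.3478, 0.1615]
orientation: [180.0, -0.0, 179.9]
force: [0.9, 0.1, -0.9]
opening: 0.0195
gripper_force: 29.9
top 312 [0.007 0.024 0.033 0.053 0.064 0.069]
side 0
```

```bash
python3 -m crank '[[[0,0,-0.03],[0,0,0],-1],[[0,0,-0.035],[0,0,0],-1],[[0,0,-0.02],[0,0,0],-1],[[0,0,0],[0,0,0],-1],[[0,0,0],[0,0,0],0],[[0,0,0],[0,0,0],0],[[0,0,0],[0,0,0],0],[[0,0,0.04],[0,0,0],0],[[0,0,0.05],[0,0,0],0],[[0.03,0.02,0.04],[0,0,0],0],[[0.035,0.02,0.02],[0,0,0],0],[[0,0,0],[0,0,0],0]]'
python3 - <<'E'
from h import *
i,_,W=cloud("wrist"); w=W.reshape(-1,3); k=np.hypot(w[:,0]-.4585,w[:,1]+.347)<.055
q=w[k&(w[:,2]<.15)]; print(len(q),np.percentile(q[:,2],[5,25,50,75,95,100]).round(3)); cv2.imwrite("pics/w9.png",i)
o=ctrl.get_obs();print(o["tool_pos"],o["joint_pos"])
E
```

```text
clock: 41.55
tool_pos: [0.5263, -0.3081, 0.2292]
orientation: [-179.8, 0.5, -179.9]
force: [-0.0, 0.3, 0.1]
opening: 0.044
gripper_force: 0.0
10603 [0.005 0.017 0.027 0.048 0.062 0.065]
[ 0.5238052  -0.30817344  0.22675809] [-1.20655902e+01  1.40864825e+01 -8.43239469e+00  1.21486466e-02
 -6.71836245e+01 -7.78582958e+01]
```

View pics/w9.png

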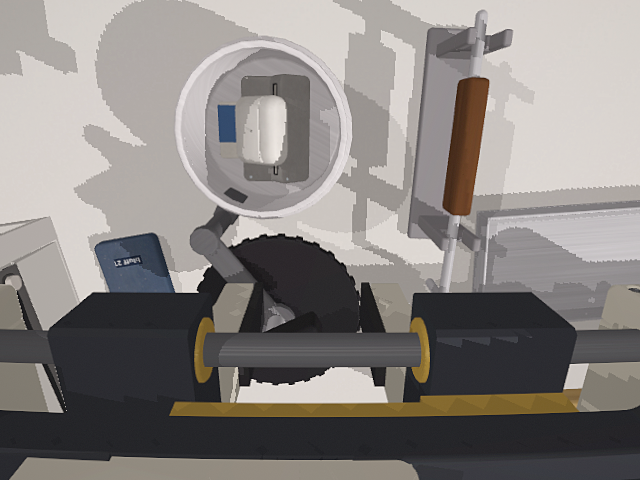

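All four items are in the canister at (263,130), below the rim. The cap sits at (280,310). I'll re-grip its bar at the recorded pose.

```bash
python3 -m crank '[[[0.01,-0.004,0],[0,0,-7],0.5],[[0.01,-0.004,0],[0,0,-8],0.5],[[0.01,-0.004,0],[0,0,-8],0.5],[[0.01,-0.004,0],[0,0,-8],0.5],[[0.01,-0.004,0],[0,0,-8],0.5],[[0.01,-0.004,0],[0,0,-8],0.5],[[0.01,-0.003,0],[0,0,-8],0.5],[[0.0076,-0.002,0],[0,0,-8.3],0.5],[[0,0,-0.02],[0,0,0],0.5],[[0,0,0],[0,0,0],0.5],[[0,0,0],[0,0,0],0.5]]'
```

```text
clock: 42.7
tool_pos: [0.598, -0.3381, 0.2038]
orientation: [-179.9, -0.1, 116.7]
force: [0.3, 0.1, 0.6]
opening: 0.0659
gripper_force: 0.0
```

```bash
python3 -m crank '[[[0.0034,0.0009,-0.02],[0,0,0],0.5],[[0,0,-0.025],[0,0,0],0.5],[[0,0,-0.016],[0,0,0],0.5],[[0,0,0],[0,0,0],0.5],[[0,0,0],[0,0,0],-1],[[0,0,0],[0,0,0],-1],[[0,0,0],[0,0,0],-1],[[0,0,0],[0,0,0],-1],[[0,0,0],[0,0,0],-1],[[0,0,0],[0,0,0],-1],[[0,0,0],[0,0,0],-1],[[0,0,0],[0,0,0],-1]]'
python3 -m crank '[[[0,0,0],[0,0,0],-1],[[0,0,0],[0,0,0],-1]]'
python3 -c "
import numpy as np
from scipy.optimize import least_squares as L
p=np.array([[.4586,-.3473],[.4863,-.3171],[.5596,-.3072],[.6014,-.3372]])
s=L(lambda c:np.hypot(*(p-c).T)-.085,[.53,-.39]);c=s.x;print(c,s.fun)
a=np.degrees(np.arctan2(*(p-c).T[::-1]));print(a)
t=[a[-1]+7*k for k in range(18)];P=np.array([[.085*np.cos(np.radians(x)),.085*np.sin(np.radians(x))] for x in t]);print(np.round(np.diff(P,axis=0),4).tolist())"
```

```text
clock: 43.9
tool_pos: [0.6019, -0.3372, 0.1431]
orientation: [-180.0, -0.0, 116.7]
force: [-2.2, -1.1, 1.4]
opening: 0.0172
gripper_force: 30.0
clock: 44.1
tool_pos: [0.6019, -0.3372, 0.143]
orientation: [-180.0, -0.0, 116.7]
force: [-1.9, -0.9, 2.3]
opening: 0.0173
gripper_force: 30.0
[ 0.53322622 -0.38798726] [-2.78619197e-06  1.21986584e-05 -1.67243849e-05  1.18184590e-05]
[151.4001658  123.50391821  71.92023166  36.68491919]
[[-0.0067, 0.0079], [-0.0076, 0.0071], [-0.0084, 0.0061], [-0.0091, 0.005], [-0.0096, 0.0039], [-0.01, 0.0027], [-0.0103, 0.0014], [-0.0104, 0.0001], [-0.0103, -0.0011], [-0.0101, -0.0024], [-0.0097, -0.0036], [-0.0092, -0.0047], [-0.0086, -0.0058], [-0.0078, -0.0068], [-0.0069, -0.0077], [-0.0059, -0.0085], [-0.0048, -0.0092]]
```

```bash
python3 -m crank '[[[-0.0067,0.0079,0],[0,0,7],-1],[[-0.0076,0.0071,0],[0,0,7],-1],[[-0.0084,0.0061,0],[0,0,7],-1],[[-0.0091,0.005,0],[0,0,7],-1],[[-0.0096,0.0039,0],[0,0,7],-1],[[-0.01,0.0027,0],[0,0,7],-1],[[-0.0103,0.0014,0],[0,0,7],-1],[[-0.0104,0.0001,0],[0,0,7],-1],[[0,0,0],[0,0,0],-1]]'
```

```text
clock: 45.0
tool_pos: [0.5297, -0.3027, 0.1431]
orientation: [180.0, 0.0, 172.8]
force: [-0.7, -0.8, -1.6]
opening: 0.0166
gripper_force: 30.0
```

```bash
python3 -m crank '[[[-0.0103,-0.0011,0],[0,0,7],-1],[[-0.0101,-0.0024,0],[0,0,7],-1],[[-0.0097,-0.0036,0],[0,0,7],-1],[[-0.0092,-0.0047,0],[0,0,7],-1],[[-0.0086,-0.0058,0],[0,0,7],-1],[[-0.0078,-0.0068,0],[0,0,7],-1],[[-0.0069,-0.0077,0],[0,0,7],-1],[[-0.0059,-0.0085,0],[0,0,7],-1],[[-0.002,-0.0035,0],[0,0,2.7],-1],[[0,0,0],[0,0,0],-1],[[0,0,0],[0,0,0],-1]]'
```

```text
clock: 46.1
tool_pos: [0.4593, -0.3464, 0.1429]
orientation: [179.9, -0.0, -128.9]
force: [-3.3, 3.9, 4.4]
opening: 0.0171
gripper_force: 30.0
```

```bash
python3 -m crank '[[[-0.0007,-0.001,0],[0,0,0],-1],[[0,0,0],[0,0,0],-1],[[0,0,-0.0007],[0,0,-6],-1],[[0,0,-0.0009],[0,0,-8],-1],[[0,0,-0.0009],[0,0,-8],-1],[[0,0,-0.0009],[0,0,-8],-1],[[0,0,-0.0009],[0,0,-8],-1],[[0,0,-0.0009],[0,0,-8],-1],[[0,0,-0.0009],[0,0,-8],-1],[[0,0,-0.0009],[0,0,-8],-1],[[0,0,-0.0009],[0,0,-8],-1],[[0,0,-0.0009],[0,0,-8],-1]]'
python3 -m crank '[[[0,0,-0.0003],[0,0,-3],-1],[[0,0,0],[0,0,-3],-1],[[0,0,0],[0,0,0],-1]]';python3 -c "
from h import *;print(ctrl.get_obs()['moment'])"
```

```text
clock: 47.3
tool_pos: [0.4597, -0.3477, 0.1342]
orientation: [180.0, 0.0, 152.9]
force: [-1.1, 1.8, 2.7]
opening: 0.017
gripper_force: 30.0
clock: 47.6
tool_pos: [0.4601, -0.3468, 0.1339]
orientation: [179.9, 0.0, 147.2]
force: [0.9, 7.7, 4.6]
opening: 0.017
gripper_force: 30.5
[ 2.84119617 -0.25783211  0.75919289]
```

The cap is against its stop, with the moment up to 0.76 N m. I'll release, rise and verify everything.

```bash
python3 -m crank '[[[0,0,0],[0,0,2],-1],[[0,0,0],[0,0,0],0.3],[[0,0,0],[0,0,0],0.3],[[0,0,0],[0,0,0],0.3],[[0,0,0],[0,0,0],0.3],[[0,0,0.03],[0,0,0],0.3],[[0,0,0.05],[0,0,0],0.3],[[0.02,0,0.03],[0,0,0],0.3],[[0.02,0,0],[0,0,0],0.3],[[0,0,0],[0,0,0],0.3],[[0,0,0],[0,0,0],0.3]]'
python3 - <<'E'
from h import *
np.set_printoptions(suppress=True,precision=4)
i,_,W=cloud("wrist"); cv2.imwrite("pics/w10.png",i); w=W.reshape(-1,3); im=i.reshape(-1,3).astype(int)
rad=np.hypot(w[:,0]-.4585,w[:,1]+.3473)
q=w[(w[:,2]>.146)&(w[:,2]<.17)&(rad<.06)]; print("bar",len(q),cv2.minAreaRect(q[:,:2].astype(np.float32)),np.percentile(q[:,2],[10,50,90]))
q=w[(w[:,2]>.094)&(w[:,2]<.112)&(rad<.09)]; print("disc",cv2.minAreaRect(q[:,:2].astype(np.float32)),np.median(q[:,2]))
i,_,W=cloud("top"); w=W.reshape(-1,3); im=i.reshape(-1,3).astype(int)
k=(abs(w[:,2]-.0785)<.008)&(abs(w[:,1]+.18)<.03)&(im[:,2]-im[:,0]>15)&(w[:,0]<.56); q=w[k]; print("handle",k.sum(),cv2.minAreaRect(q[:,:2].astype(np.float32)),q[:,2].mean())
from items import tray; print("tray",tray(W)); print(ctrl.get_obs()["tool_pos"])
E
```

```text
clock: 48.7
tool_pos: [0.4987, -0.3477, 0.2431]
orientation: [-180.0, -0.1, 149.3]
force: [0.5, -0.7, 0.4]
opening: 0.0572
gripper_force: 0.0
bar 2872 ((0.45899853110313416, -0.34697335958480835), (0.017250996083021164, 0.07360982149839401), 61.05712127685547) [0.1533 0.1553 0.1564]
disc ((0.4586242139339447, -0.34636402130126953), (0.13564448058605194, 0.13477694988250732), 62.0123176574707) 0.10170951608088485
handle 0 ((0.0, 0.0), (0.0, 0.0), 0.0) nan
tray ((0.5957772731781006, 0.011196672916412354), (0.12811967730522156, 0.286298930644989), 4.467369079589844)
[ 0.4982 -0.3478  0.2431]<stdin>:8: RuntimeWarning: Mean of empty slice.
  ret = ret.dtype.type(ret / rcount)
```

```bash
python3 - <<'E'
from h import *
i,_,S=cloud("side")
w=S.reshape(-1,3); im=i.reshape(-1,3).astype(int)
k=(w[:,2]>.05)&(w[:,2]<.1)&(abs(w[:,1]+.18)<.04)&(im[:,2]-im[:,0]>15)&(w[:,0]<.56)&(w[:,0]>.38); q=w[k]; print(k.sum(),q.mean(0),q.min(0),q.max(0))
i,_,W=cloud("wrist"); w=W.reshape(-1,3); im=i.reshape(-1,3).astype(int)
k=(abs(w[:,2]-.0785)<.008)&(abs(w[:,1]+.18)<.03)&(im[:,2]-im[:,0]>10)&(w[:,0]<.54); q=w[k]; print(k.sum(),q.mean(0) if len(q) else "",cv2.minAreaRect(q[:,:2].astype(np.float32)) if len(q) else "")
E
```

```text
433 [ 0.46289694 -0.17414244  0.06775801] [ 0.41346854 -0.18918729  0.0504208 ] [ 0.52394042 -0.16743009  0.07945241]
3313 [ 0.46864237 -0.18449057  0.07745143] ((0.47083526849746704, -0.18299463391304016), (0.01893387921154499, 0.1092991977930069), 88.6705093383789)
```

The hook is in its place, the cap is shut, the tray is clear of the shelf and all items are in the canister. I'll hand it in.

```bash
python3 -c "
from plant import close_job; print(close_job())"
```

```text
the job is handed in; nothing more can be done
None
```

The job is handed in, with no verdict returned: my last measurements show the tray clear of the shelf, the hook back in its cradle and the cap screwed shut, with all four items seen in the canister before it was closed.

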